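Set out the spice tin and tip its spoon from the crock

ROBOT

A 6-joint arm with a two-finger parallel gripper is mounted at the origin on the work surface. World frame = base frame: x ahead of the robot, y to its left, z up, the work surface at z = 0. Lengths are in mm, angles in degrees, forces in N, time in s.
With the tool pointing down it reaches from about 275 to 725 mm from the base axis. Payload 15.9 kg.
Tool frame: the origin (TCP) lies between the finger pads; the fingertips stand 19 mm ahead of it and the grasp point (between the pads) is the TCP (bot.tips_ahead is the distance from the TCP to the fingertips, in mm); z points along the fingers, y is the line along which they close (so a half turn about z gives the same grasp; the last joint's range is limited). The gripper opens to 85 mm and grips with 20 to 120 N. Pads are 22 mm wide; open, the fingers measure 114 mm over their backs; the gripper's body (76 mm by 85 mm) begins 54 mm behind the grasp point. The pads swing forward as they close: fully open they stand 13 mm farther back than shut.
Start: joints at [66.291, 12.198, -1.971, 75.831, 0, 90], TCP at [201.038, 457.787, 218.106] pointing down, gripper open.
Joint ranges: [-170.91, 170.91], [-42.67, 98.43], [-65.05, 77.54], [-120.47, 116.71], [-90, 82.35], [-180, 180]. Speed limits (degrees/s): [108.29, 108.29, 136.94, 147.25, 180, 180].

INTERFACE

Orientations are given as [roll, pitch, yaw] about the fixed x, y, z axes, in that order (R = Rz(yaw) Ry(pitch) Rx(roll)).
In Python, from cell import bot gives the robot as it stands.
- The arm moves only by the tool carry_out, never from a script. Its argument "steps" is a list of rows, each an object with "xyz": the shift along the tool's x, y, z in cm, a list of three; "rotation": the turn, a rotation vector about the tool's x, y, z in degrees, a list of three; "claw": the finger opening in cm, from 0 to 8.54. In form: [{"xyz": [x, y, z], "rotation": [rx, ry, rz], "claw": claw}, ...]. A call has 1 to 5 rows; each row shifts and turns the commanded pose from where the row before left it, along the tool's axes as they then stand; what a row does not reach is not made up. A row lasts 1/12 s, in which the tool goes at most 41.7 mm and 7.16 degrees, less where a joint would pass 70% of its speed; a pose out of reach is approached as far as the arm can. A call is refused whole if a number of a shift passes 4.17 or a number of a turn 7.16, either way. A call with a gripper value outside its range is refused whole. The fingers move at their own pace and stop on an object; "newtons" is the grip in N (left out, the last holds). Time passes only in rows, so rows that do not move let the fingers close. It gives the time, the measured TCP pose, the force, the opening and the grip force at its end, in the units of the state.
- bot.get_state(): the state, without advancing time (a new reading comes with each control period).
- bot.camera(name): name is "side" or "top" or "wrist"; returns a dict with "img" (384x512x3 uint8, blue, green, red), "depth" (384x512 float32, mm along the optical axis (not along the pixel's ray), 0 where there is no reading), "vertical_fov" (degrees; the focal length in pixels is half the picture's height over the tangent of half this angle, whatever the lens; pixels are square), "cx", "cy" (the principal point, pixels), "cam_to_world" (4x4, takes a point from camera to world coordinates). Camera axes: x right, y up, looking along -z (the intrinsics and any distortion apply to the point x, -y, -z); pixel columns grow to the right and rows downward; lengths in mm; the calibration is good to about 2 mm. A picture is of the moment at which its call begins.
- bot.hand_in(): hands the job in; it is judged then, once.
The state is a dict: "time": time; "joint_pos": joint angles; "dq": joint speeds; "joint_torque": joint torques, N m; "tool_pos": TCP position; "ee_rot": TCP orientation; "force": force on the tool from outside, world axes, zero at the start; "torque": the same for the moment, N m; "finger_gap": finger opening in mm; "finger_force": force on a finger pad.
Only numpy, scipy, OpenCV 4.12 (cv2) and the standard library are available. Lean on these libraries where they do the work, as an engineer would, in place of code of your own. Each camera call takes 0.05 s, during which the arm holds its last target. There are 200 camera calls.

TASK

Get the spice set ready beside the mitad: stand every knobbed spice pot that is on the bench into the round tin beside the ones already there, packed so that all sit flat on its floor. The spice spoon lies too deep in the tall crock to be gripped: tilt the crock over to slide the spoon out, lay the spoon level across both rails of the wooden rack, square to them and about centred between them, and stand the crock upright on the bench again. Handle the crock with care: it must not be dropped or topple over freely; leave the ladle, tongs, bowl, pot lid and jar where they are.

Things in the scene. Friction and masses are not known exactly. Their poses are not given: they have to be found in the camera images.
- crock: tall narrow square utensil crock, blue glazed ceramic, 60 x 60 mm outside, 190 mm tall, walls and floor 6 mm, so the mouth is 48 x 48 mm; about 0.5 kg. Origin at the centre of its underside, z points from base to mouth, x and y are square to its faces. It stands loose on the bench; a grip of about 50 N holds it well, far harder can squeeze it out of the pads.
- spoon: flat wooden spoon 110 mm long, 12 mm thick: handle 14 mm wide, disc head 34 mm across. Origin mid-length, mid-thickness; z along it, handle end at +55 mm, head centre at -38 mm, handle from -21 mm; y is thickness. Starts head down in the crock, top 75 mm below the rim. Friction on ceramic about 0.6 (to 0.72): it slides out when the mouth points 40 to 50 degrees below level.
- rack: fixed wooden slatted rack, 86 x 200 mm, 60 mm high: two narrow level rails along its y axis, each 12 mm wide, 200 mm long, centred at x = -30 and +30 mm, tops 60 mm above the bench; 48 mm open gap between them (slats in the gap reach 10 mm). Origin at the centre of its underside, z up.
- tin: fixed round open steel tin, inside 174 mm across, outside 182 mm, floor 4 mm thick, rim 30 mm above the bench. Origin at the centre of its underside. Seven pots just fit: one in the centre and six around it, centres about 57.5 mm from the tin's centre and 60 degrees apart. Three pots stand in it at the start: one in the centre and two round it.
- pot1: knobbed white spice pot with terracotta band: body 54 mm across (foot narrows to 44 mm over its lowest 7 mm), 40 mm tall, with a dark round knob 22 mm across and 24 mm tall on top (64 mm in all); 0.13 kg; one piece. Origin at the centre of its underside, z up. One of up to four pots standing on the bench at the start (absent in some runs).
- pot2: knobbed white spice pot with terracotta band: body 54 mm across (foot narrows to 44 mm over its lowest 7 mm), 40 mm tall, with a dark round knob 22 mm across and 24 mm tall on top (64 mm in all); 0.13 kg; one piece. Origin at the centre of its underside, z up. One of up to four pots standing on the bench at the start (absent in some runs).
- pot3: knobbed white spice pot with terracotta band: body 54 mm across (foot narrows to 44 mm over its lowest 7 mm), 40 mm tall, with a dark round knob 22 mm across and 24 mm tall on top (64 mm in all); 0.13 kg; one piece. Origin at the centre of its underside, z up. One of up to four pots standing on the bench at the start (absent in some runs).
- pot4: knobbed white spice pot with terracotta band: body 54 mm across (foot narrows to 44 mm over its lowest 7 mm), 40 mm tall, with a dark round knob 22 mm across and 24 mm tall on top (64 mm in all); 0.13 kg; one piece. Origin at the centre of its underside, z up. One of up to four pots standing on the bench at the start (absent in some runs).
- pot5: knobbed white spice pot with terracotta band: body 54 mm across (foot narrows to 44 mm over its lowest 7 mm), 40 mm tall, with a dark round knob 22 mm across and 24 mm tall on top (64 mm in all); 0.13 kg; one piece. Origin at the centre of its underside, z up. Already standing in the tin at the start.
- pot6: knobbed white spice pot with terracotta band: body 54 mm across (foot narrows to 44 mm over its lowest 7 mm), 40 mm tall, with a dark round knob 22 mm across and 24 mm tall on top (64 mm in all); 0.13 kg; one piece. Origin at the centre of its underside, z up. Already standing in the tin at the start.
- pot7: knobbed white spice pot with terracotta band: body 54 mm across (foot narrows to 44 mm over its lowest 7 mm), 40 mm tall, with a dark round knob 22 mm across and 24 mm tall on top (64 mm in all); 0.13 kg; one piece. Origin at the centre of its underside, z up. Already standing in the tin at the start.
- ladle: bystander: red plastic ladle about 280 mm long, 38 mm tall, lying at the back of the bench; origin on the underside, near the middle, x along it to the bowl.
- tongs: bystander: stainless tongs, 190 mm long, 50 mm wide, 12 mm tall, lying flat near the robot; origin at the middle of the underside, x along them.
- bowl: bystander: white ceramic bowl 120 mm across, 55 mm tall; origin at the centre of its underside.
- potlid: bystander: aluminium pot lid 170 mm across lying flat, 40 mm tall with its knob; origin at the centre of its underside.
- jar: bystander: amber jar with a yellow cap, 66 mm across, 100 mm tall; origin at the centre of its underside.
Mind the look-alikes: they are no part of the job. Leave any purple or red look-alike of the pot5 alone.

How it is judged (in metres and radians):
On the way:
1. the spoon has slid right out of the crock (distance between spoon and crock above 0.2 m), for 0.2 s.
At the end, for the whole second after the job is handed in: Crock upright on the bench (0.08 rad); spoon level across both rack rails, its middle within 23 mm of midway between them and 0.5 rad of square; every pot upright on the tin floor (under 8.5 mm up, within 63 mm of the tin centre); all at rest (angle between each of crock, pot1, pot2, pot3, pot4, pot5, pot6, pot7's own z axis and vertical below 0.08 rad and height (world z) of crock below 0.008 m and linear speed of each of crock, spoon, pot1, pot2, pot3, pot4, pot5, pot6, pot7 below 0.02 m/s and z of spoon in the frame of rack between 0.06 and 0.074 m and x of spoon in the frame of rack between -0.023 and 0.023 m and y of spoon in the frame of rack between -0.09 and 0.09 m and angle between spoon's own z axis and vertical between 1.45 and 1.69 rad and angle between the z axis of spoon and the x axis of rack, either way round below 0.5 rad and horizontal distance between each of pot1, pot2, pot3, pot4, pot5, pot6, pot7 and tin below 0.063 m and height (world z) of each of pot1, pot2, pot3, pot4, pot5, pot6, pot7 below 0.0085 m); the robot touches nothing.
It fails at once if the crock toppled or was dropped (it turned faster than 9 rad/s or moved faster than 1.2 m/s) (angular speed of crock above 9 rad/s or linear speed of crock above 1.2 m/s).
It fails at once if a bystander (ladle, tongs, bowl, pot lid, jar) was moved more than 30 mm (distance of any of ladle, tongs, bowl, potlid, jar from where it was at the start of the episode above 0.03 m).
Of pot1, pot2, pot3, pot4 only 2 to 4 are there at a start; the rules pass over those that are not, and their reading is None.
At some moment in a run one of pot1, pot2, pot3, pot4 may be knocked a few centimetres aside while the robot is not near it.
It also fails if it takes over 210 s, if anything falls off the work surface, if the arm or the gripper's body presses on something with over 40 N, if the wrist force passes 120 N, or if a joint passes its speed limit or range.

## Working session

There is one attempt and no reset: what is moved stays moved. The work goes in short steps, Python scripts to look and compute and a tool call to move; the robot and the scene stay as the last step left them, time stands still between calls to the robot, and variables do not carry over. Pictures are saved under pics/ and viewed, at most 14 in all, crops included, and the job is handed in when it is done.

Besides the shell and the picture viewer there is one more tool, called after ">>>" in YAML: its name, and indented under it one key for each argument. carry_out: Moves the arm, as the interface text tells. Its arguments: {"type":"object","properties":{"steps":{"type":"array","items":{"type":"object","properties":{"xyz":{"type":"array","items":{"type":"number"}},"rotation":{"type":"array","items":{"type":"number"}},"claw":{"type":"number"}}}},"newtons":{"type":"number"}},"required":["steps"]}

```bash
mkdir -p pics; ls; cat > h.py <<'E'
import numpy as np, cv2
from cell import bot
def shot(n):
    c=bot.camera(n); h=c['img'].shape[0]
    c['f']=h/2/np.tan(np.radians(c['vertical_fov'])/2); c['T']=np.array(c['cam_to_world']); return c
def pts(c,u,v,d=None):
    u=np.asarray(u,float);v=np.asarray(v,float)
    if d is None: d=c['depth'][v.astype(int),u.astype(int)]
    p=np.stack([(u-c['cx'])/c['f']*d,-(v-c['cy'])/c['f']*d,-d,np.ones_like(d)],-1)
    return (p@c['T'].T)[...,:3]
def cloud(c):
    v,u=np.mgrid[0:c['depth'].shape[0],0:c['depth'].shape[1]]
    return pts(c,u,v)
def plane(c,u,v,z):
    a=pts(c,u,v,np.ones_like(np.asarray(u,float))); o=c['T'][:3,3]; r=a-o
    return o+r*((z-o[2])/r[...,2])[...,None]
E
python3 - <<'E'
from h import *
print(bot.get_state())
for n in('top','side','wrist'):
    c=shot(n); cv2.imwrite(f'pics/{n}0.png',c['img']); print(n,c['f'],c['cx'],c['cy'],[k for k in c],c['T'].round(3).tolist(),(c['depth']>0).mean())
    np.savez(f'{n}0.npz',**{k:c[k] for k in('img','depth','f','cx','cy','T')})
E
```

```text
pics
{'time': 0.0, 'joint_pos': array([ 6.62930395e+01,  1.22244584e+01, -2.00802256e+00,  7.58300713e+01,
       -1.02005994e-03,  9.00002417e+01]), 'dq': array([-0.06748316, -0.06920605, -0.040862  ,  0.05213386,  0.06782263,
       -0.03430538]), 'joint_torque': array([ 3.79323519e-04, -6.86151409e+01,  4.87116981e+01,  1.74338400e-02,
       -7.77851051e-05,  1.03285402e-05]), 'tool_pos': array([200.89705512, 457.49068713, 217.62067415]), 'ee_rot': array([-1.79937448e+02,  1.02032321e-03,  1.56292799e+02]), 'force': array([-0.59685596,  0.16363565,  0.11171527]), 'torque': array([0.04484541, 0.00205108, 0.01081906]), 'finger_force': 0.0, 'finger_gap': 85.4600538048554}
top 475.7897980834514 252.34343118054062 197.12476593742701 ['img', 'depth', 'vertical_fov', 'cx', 'cy', 'cam_to_world', 'f', 'T'] [[-0.022, 0.986, -0.164, 335.118], [-1.0, -0.022, 0.001, -5.395], [-0.003, 0.164, 0.986, 1340.193], [0.0, 0.0, 0.0, 1.0]] 0.99603271484375
side 366.7242128017672 253.87629110666825 194.9004907397825 ['img', 'depth', 'vertical_fov', 'cx', 'cy', 'cam_to_world', 'f', 'T'] [[0.889, 0.337, -0.311, 244.278], [-0.458, 0.659, -0.596, -666.04], [0.004, 0.672, 0.74, 862.632], [0.0, 0.0, 0.0, 1.0]] 0.9961496988932291
wrist 291.75022159241337 261.780634346867 195.82464163686302 ['img', 'depth', 'vertical_fov', 'cx', 'cy', 'cam_to_world', 'f', 'T'] [[0.403, -0.884, -0.237, 140.761], [0.915, 0.388, 0.106, 482.812], [-0.002, -0.26, 0.966, 373.838], [0.0, 0.0, 0.0, 1.0]] 0.9961140950520834
```

View pics/top0.png

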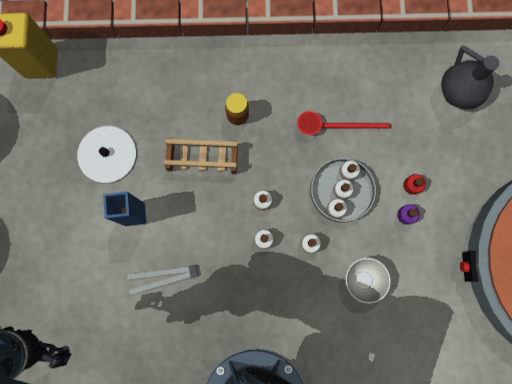

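View pics/side0.png

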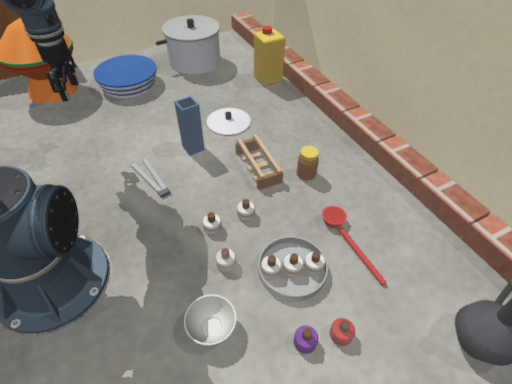

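```bash
python3 - <<'E'
from h import *
for n in('top','side'):
    c=dict(np.load(n+'0.npz')); P=cloud(c); z=P[...,2]
    print(n,'bench z med',np.median(z[(abs(z)<15)]))
    if n=='top':
        m=((z>6)&(z<260)&(c['depth']>0)).astype(np.uint8)
        k,l,s,ce=cv2.connectedComponentsWithStats(m)
        for i in range(1,k):
            if s[i,4]>40:
                q=P[l==i]; print(s[i].tolist(),'zmax %.0f'%q[:,2].max(),'top centre',q[q[:,2]>q[:,2].max()-8].mean(0).round(1),'mean',q.mean(0).round(1))
        # knobs
        for (u,v) in[(262,198),(264,237),(311,241),(351,167),(345,186),(338,206)]:
            w=np.s_[v-14:v+14,u-14:u+14]; q=P[w].reshape(-1,3); 
            a=q[(q[:,2]>54)]; b=q[(q[:,2]>34)&(q[:,2]<47)]
            print(u,v,'knob',len(a),a.mean(0).round(1),'shoulder',len(b),b.mean(0).round(1),(b[:,:2].max(0)/2+b[:,:2].min(0)/2).round(1))
for n in('top','side'):
    c=dict(np.load(n+'0.npz'));print(n, c['T'][:3,3])
    T=np.linalg.inv(c['T']); p=T@np.array([201,458,218,1]); print(c['cx']-c['f']*p[0]/p[2], c['cy']+c['f']*p[1]/p[2])
c=dict(np.load('top0.npz'))['img']; cv2.imwrite('pics/crop1.png',cv2.resize(np.hstack([c[120:265,90:250],c[120:265,240:440]]),None,fx=2.2,fy=2.2,interpolation=2))
E
```

```text
top bench z med 0.5944288446042947
[0, 0, 247, 79, 11109] zmax 227 top centre [979.1 622.2 220.9] mean [1053.1  398.9   81.3]
[248, 0, 264, 36, 8518] zmax 79 top centre [1085.5 -380.9   73.1] mean [1075.7 -377.7   59.3]
[440, 46, 60, 64, 2428] zmax 208 top centre [ 857.8 -619.2  202.1] mean [ 848.3 -602.   113.9]
[225, 93, 24, 33, 619] zmax 110 top centre [801.7  31.6 103.4] mean [793.3  31.3  79.7]
[297, 111, 94, 24, 876] zmax 38 top centre [ 764.9 -173.7   32.3] mean [ 762.8 -236.4   23.1]
[77, 126, 59, 57, 2370] zmax 48 top centre [692.4 410.4  42.1] mean [690.8 410.4  13.4]
[164, 138, 74, 36, 1460] zmax 68 top centre [675.3 133.9  62.1] mean [675.2 136.3  42. ]
[310, 158, 67, 66, 1858] zmax 76 top centre [ 572.5 -261.5   70.7] mean [ 569.  -261.5   32.7]
[404, 175, 22, 20, 349] zmax 70 top centre [ 581.1 -461.5   65.7] mean [ 577.3 -457.3   40.8]
[460, 181, 52, 165, 5285] zmax 106 top centre [ 368.5 -649.8   99.9] mean [ 363.9 -632.1   79.7]
[253, 190, 20, 23, 317] zmax 70 top centre [545.5 -34.5  64.6] mean [542.2 -34.2  42.4]
[102, 192, 45, 35, 1200] zmax 197 top centre [515.1 
[... 619 characters left out ...]
 shoulder 233 [543.6 -34.7  40. ] [545.2 -34.5]
264 237 knob 56 [426.3 -32.  177.6] shoulder 235 [435.5 -35.5  40.3] [435.7 -34.4]
311 241 knob 57 [ 419.4 -160.    86.7] shoulder 247 [ 420.  -162.7   40.4] [ 420.5 -162.8]
351 167 knob 58 [ 622.2 -280.5   67.4] shoulder 212 [ 619.  -277.6   42.9] [ 625.9 -278.7]
345 186 knob 62 [ 563.3 -252.1  108. ] shoulder 314 [ 580.3 -265.    42.6] [ 579.2 -266.9]
338 206 knob 58 [ 512.5 -234.7   88.9] shoulder 293 [ 525.2 -243.7   42.8] [ 526.2 -242.8]
side bench z med 0.7602921831326057
top [ 335.11842481   -5.39498293 1340.19338442]
51.80719089076834 340.5353209349438
side [ 244.27790363 -666.04010796  862.63170784]
73.81788836709168 100.04541853312337
```

View pics/crop1.png

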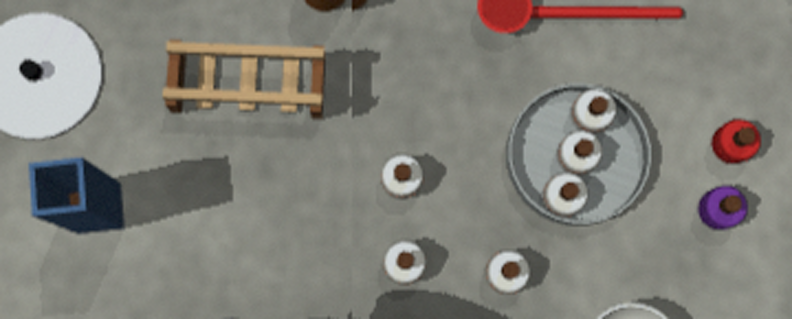

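```bash
cat >> h.py <<'E'
def circ(q):
    A=np.c_[2*q,np.ones(len(q))]; s=np.linalg.lstsq(A,(q**2).sum(1),rcond=None)[0]
    return s[:2],np.sqrt(s[2]+s[:2]@s[:2])
def near(P,x,y,r,z0,z1):
    q=P.reshape(-1,3); return q[(np.hypot(q[:,0]-x,q[:,1]-y)<r)&(q[:,2]>z0)&(q[:,2]<z1)]
E
python3 - <<'E'
from h import *
for n in('top','side'):
    c=dict(np.load(n+'0.npz')); P=cloud(c); print('==',n)
    for x,y in[(545,-34),(436,-34),(421,-163),(624,-279),(580,-266),(526,-243)]:
        k=near(P,x,y,25,58,72); s=near(P,x,y,38,37,46); k0=k[:,:2]
        print('pot',x,y,len(k),np.median(k,0).round(1),((k0.max(0)+k0.min(0))/2).round(1),'shoulder',len(s),((s.max(0)+s.min(0))/2).round(1))
    r=near(P,573,-261,100,26,33); d=np.hypot(r[:,0]-573,r[:,1]+261); r=r[d>78]; cc,R=circ(r[:,:2]); 
    d=np.hypot(*(r[:,:2]-cc).T); r=r[abs(d-89)<6]; print('tin',circ(r[:,:2]),len(r))
    for nm,q in(('rack',near(P,675,134,130,55,68)),('crock',near(P,517,326,60,184,198))):
        q=q[:,:2].astype(np.float32); print(nm,len(q),cv2.minAreaRect(q),np.median(q,0), q.min(0),q.max(0))
    hs=cv2.cvtColor(c['img'],cv2.COLOR_BGR2HSV); 
    if n=='top':
      print('crock inside', hs[196:218:2,108:136:3,:].reshape(-1,10,3)[:, :, 0].tolist())
      q=P[196:220:2,108:136:3,2]; print(q.round(0))
E
```

```text
== top
pot 545 -34 52 [544.8 -35.1  63.7] [545.3 -33.9] shoulder 199 [544.8 -34.3  41.4]
pot 436 -34 49 [435.8 -35.1  63.9] [434.7 -34. ] shoulder 203 [435.6 -34.4  41.4]
pot 421 -163 53 [ 420.2 -163.1   65.3] [ 421.2 -163.5] shoulder 222 [ 420.4 -163.4   41.5]
pot 624 -279 48 [ 622.4 -281.1   67.8] [ 623.2 -281.9] shoulder 187 [ 617.8 -280.9   41.5]
pot 580 -266 48 [ 569.6 -259.6   67.7] [ 570.2 -260.4] shoulder 244 [ 580.2 -266.    41.5]
pot 526 -243 50 [ 516.3 -239.1   67.8] [ 516.2 -238.6] shoulder 234 [ 527.  -242.6   41.5]
tin (array([ 570.12465061, -260.62008398]), np.float64(88.43172543223815)) 261
rack 651 ((675.8351440429688, 134.35923767089844), (199.08242797851562, 73.7046890258789), 86.18697357177734) [658.50024 133.33452] [633.3634    32.990887] [718.1582 236.0258]
crock 267 ((515.692626953125, 328.12310791015625), (61.43422317504883, 62.770320892333984), 5.348791122436523) [515.1632 327.6122] [483.07938 295.2521 ] [547.5538  361.07364]
crock inside [[107, 106, 104, 107, 106, 107, 106, 105, 106, 43], [105, 105, 107, 106, 108, 106, 106, 103, 107, 106], [102, 108, 104, 10
[... 1346 characters left out ...]

pot 624 -279 64 [ 622.7 -280.8   67.6] [ 624.  -279.5] shoulder 221 [ 620.  -279.8   41.5]
pot 580 -266 63 [ 570.4 -260.4   67.4] [ 570.7 -259.2] shoulder 277 [ 580.8 -262.7   41.6]
pot 526 -243 66 [ 516.6 -239.6   67.2] [ 517.2 -238. ] shoulder 272 [ 527.3 -242.1   41.5]
tin (array([ 571.31570058, -258.97506938]), np.float64(88.51601942281225)) 363
rack 371 ((676.5986328125, 137.6094207763672), (202.08270263671875, 74.24189758300781), 86.3812026977539) [656.707    127.963875] [634.6968   35.25726] [719.69525 240.49634]
crock 157 ((515.61181640625, 329.3354187011719), (61.27665328979492, 68.82389068603516), 4.413468360900879) [516.07214 328.56232] [483.88647 295.94345] [547.9441  366.00305]
```

```bash
cat >> h.py <<'E'
from scipy.spatial.transform import Rotation as Ro
def go(pos,x=None,z=None,R=None):
    """shift (cm, present tool axes) and turn (deg rotvec) to reach pose"""
    s=bot.get_state(); R0=Ro.from_euler('xyz',s['ee_rot'],degrees=True)
    d=R0.inv().apply(np.array(pos)-s['tool_pos'])/10
    if x is not None:
        x=np.array(x,float);z=np.array(z,float);z/=np.linalg.norm(z);x-=z*(x@z);x/=np.linalg.norm(x)
        R=Ro.from_matrix(np.c_[x,np.cross(z,x),z])
    print('t %.1f'%s['time'],'pos',s['tool_pos'].round(1),'j',s['joint_pos'].round(0),'F',s['force'].round(1),'gap %.1f f %.0f'%(s['finger_gap'],s['finger_force']))
    print(' shift cm',d.round(2),'rows>=%.1f'%(np.linalg.norm(d)/4.17))
    if R is not None:
        v=(R0.inv()*R).as_rotvec(degrees=True); print(' turn',v.round(1),'rows>=%.1f'%(np.linalg.norm(v)/7.16))
E
```

>>> carry_out:
  steps:
    - {"xyz": [-3.4, -1.3, -0.4]}
    - {"xyz": [-3.4, -1.3, -0.4]}
    - {"xyz": [-3.4, -1.3, -0.4]}
    - {"xyz": [-3.4, -1.3, -0.4]}
    - {"xyz": [-3.4, -1.3, -0.4]}

```text
invalid input
```

>>> carry_out:
  steps:
    - {"rotation": [0, 0, 7]}
    - {"rotation": [0, 0, 7]}
    - {"rotation": [0, 0, 7]}
    - {"rotation": [0, 0, 7]}
    - {"rotation": [0, 0, 7]}

```text
invalid input
```

>>> carry_out:
  steps:
    - {"rotation": [0, 0, 7]}
    - {"rotation": [0, 0, 7]}
    - {"rotation": [0, 0, 7]}
    - {"rotation": [0, 0, 7]}
    - {"rotation": [0, 0, 7]}

```text
invalid input
```

>>> carry_out:
  steps:
    - {"rotation": [0, 0, 7]}
    - {"rotation": [0, 0, 7]}
    - {"rotation": [0, 0, 7]}
    - {}
    - {}

```text
invalid input
```

```bash
python3 - <<'E'
from h import *
go([386,317,120],[0,0,1],[.9963,.0854,0])
E
```

```text
t 0.1 pos [200.9 457.6 217.8] j [66. 12. -2. 76.  0. 90.] F [ 0.2 -0.3 -0.4] gap 85.5 f 0
 shift cm [-22.6   -5.42   9.78] rows>=6.0
 turn [-111.3   28.4  111.3] rows>=22.3
```

>>> carry_out:
  steps:
    - {"xyz": [-3.4, -1.3, -0.4], "rotation": [0, 0, 0], "claw": 8.5}
    - {"xyz": [-3.4, -1.3, -0.4], "rotation": [0, 0, 0], "claw": 8.5}
    - {"xyz": [-3.4, -1.3, -0.4], "rotation": [0, 0, 0], "claw": 8.5}
    - {"xyz": [-3.4, -1.3, -0.4], "rotation": [0, 0, 0], "claw": 8.5}
    - {"xyz": [-3.4, -1.3, -0.4], "rotation": [0, 0, 0], "claw": 8.5}

```text
time: 0.57
tool_pos: [331.3, 328.5, 238.2]
ee_rot: [-180.0, -0.0, 156.3]
force: [0.5, 0.7, 0.5]
finger_gap: 85.1
finger_force: 0.0
```

>>> carry_out:
  steps:
    - {"xyz": [0, 0, 0], "rotation": [0, 0, 7], "claw": 8.5}
    - {"xyz": [0, 0, 0], "rotation": [0, 0, 7], "claw": 8.5}
    - {"xyz": [0, 0, 0], "rotation": [0, 0, 7], "claw": 8.5}
    - {"xyz": [0, 0, 0], "rotation": [0, 0, 7], "claw": 8.5}
    - {"xyz": [0, 0, 0], "rotation": [0, 0, 7], "claw": 8.5}

```text
time: 0.98
tool_pos: [330.5, 329.7, 237.9]
ee_rot: [-180.0, 0.0, 120.9]
force: [0.3, -0.9, -0.8]
finger_gap: 84.7
finger_force: 0.0
```

>>> carry_out:
  steps:
    - {"xyz": [0, 0, 0], "rotation": [0, 0, 7], "claw": 8.5}
    - {"xyz": [0, 0, 0], "rotation": [0, 0, 7], "claw": 8.5}
    - {"xyz": [0, 0, 0], "rotation": [0, 0, 7], "claw": 8.5}
    - {"xyz": [0, 0, 0], "rotation": [0, 0, 7], "claw": 8.5}
    - {"xyz": [0, 0, 0], "rotation": [0, 0, 7], "claw": 8.5}

```text
time: 1.4
tool_pos: [330.5, 329.8, 237.9]
ee_rot: [-180.0, 0.0, 85.9]
force: [0.2, 0.6, -0.5]
finger_gap: 84.9
finger_force: 0.0
```

>>> carry_out:
  steps:
    - {"xyz": [0, 0, 0], "rotation": [0, 0, 7], "claw": 8.5}
    - {"xyz": [0, 0, 0], "rotation": [0, 0, 7], "claw": 8.5}
    - {"xyz": [0, 0, 0], "rotation": [0, 0, 7], "claw": 8.5}
    - {"xyz": [0, 0, 0], "rotation": [0, 0, 0], "claw": 8.5}

```text
time: 1.73
tool_pos: [330.5, 329.8, 237.9]
ee_rot: [-180.0, 0.0, 64.9]
force: [-0.3, 0.4, 0.3]
finger_gap: 84.9
finger_force: 0.0
```

```bash
python3 - <<'E'
from h import *
go([386,317,120],[0,0,1],[.9963,.0854,0])
E
```

```text
t 1.7 pos [330.5 329.8 237.9] j [ 45.   8.  -4.  78.   0. 160.] F [-0.3  0.4  0.3] gap 84.9 f 0
 shift cm [ 1.2   5.58 11.79] rows>=3.1
 turn [-46.7  80.9  46.8] rows>=14.6
```

>>> carry_out:
  steps:
    - {"xyz": [0, 0, 0], "rotation": [0, 0, -7], "claw": 8.5}
    - {"xyz": [0, 0, 0], "rotation": [0, 0, -7], "claw": 8.5}
    - {"xyz": [0, 0, 0], "rotation": [0, 0, -7], "claw": 8.5}
    - {"xyz": [0, 0, 0], "rotation": [0, 0, -7], "claw": 8.5}
    - {"xyz": [0, 0, 0], "rotation": [0, 0, -7], "claw": 8.5}

```text
time: 2.15
tool_pos: [330.5, 329.8, 238.0]
ee_rot: [-180.0, 0.0, 100.9]
force: [0.2, -0.3, 0.5]
finger_gap: 85.5
finger_force: 0.0
```

>>> carry_out:
  steps:
    - {"xyz": [0, 0, 0], "rotation": [0, 0, -7], "claw": 8.5}
    - {"xyz": [0, 0, 0], "rotation": [0, 0, -7], "claw": 8.5}
    - {"xyz": [0, 0, 0], "rotation": [0, 0, -7], "claw": 8.5}
    - {"xyz": [0, 0, 0], "rotation": [0, 0, -7], "claw": 8.5}
    - {"xyz": [0, 0, 0], "rotation": [0, 0, -7], "claw": 8.5}

```text
time: 2.57
tool_pos: [330.5, 329.9, 238.0]
ee_rot: [-180.0, -0.0, 135.9]
force: [-0.3, 0.2, 0.0]
finger_gap: 85.0
finger_force: 0.0
```

>>> carry_out:
  steps:
    - {"xyz": [0, 0, 0], "rotation": [0, 0, -7], "claw": 8.5}
    - {"xyz": [0, 0, 0], "rotation": [0, 0, -7], "claw": 8.5}
    - {"xyz": [0, 0, 0], "rotation": [0, 0, -7], "claw": 8.5}
    - {"xyz": [0, 0, 0], "rotation": [0, 0, -7], "claw": 8.5}
    - {"xyz": [0, 0, 0], "rotation": [0, 0, -7], "claw": 8.5}

```text
time: 2.98
tool_pos: [330.5, 329.8, 238.0]
ee_rot: [-180.0, -0.0, 170.9]
force: [-0.5, -0.2, -0.3]
finger_gap: 85.0
finger_force: 0.0
```

>>> carry_out:
  steps:
    - {"xyz": [0, 0, 0], "rotation": [0, 0, -7], "claw": 8.5}
    - {"xyz": [0, 0, 0], "rotation": [0, 0, -7], "claw": 8.5}
    - {"xyz": [0, 0, 0], "rotation": [0, -7, 0], "claw": 8.5}
    - {"xyz": [0, 0, 0], "rotation": [0, -7, 0], "claw": 8.5}
    - {"xyz": [0, 0, 0], "rotation": [0, -7, 0], "claw": 8.5}

```text
time: 3.4
tool_pos: [331.3, 330.1, 238.6]
ee_rot: [180.0, 21.3, -175.5]
force: [-0.9, 0.6, 1.1]
finger_gap: 84.7
finger_force: 0.0
```

>>> carry_out:
  steps:
    - {"xyz": [0, 0, 0], "rotation": [0, -7, 0], "claw": 8.5}
    - {"xyz": [0, 0, 0], "rotation": [0, -7, 0], "claw": 8.5}
    - {"xyz": [0, 0, 0], "rotation": [0, -7, 0], "claw": 8.5}
    - {"xyz": [0, 0, 0], "rotation": [0, -7, 0], "claw": 8.5}
    - {"xyz": [0, 0, 0], "rotation": [0, -7, 0], "claw": 8.5}

```text
time: 3.82
tool_pos: [330.1, 329.9, 239.4]
ee_rot: [-179.9, 56.4, -175.5]
force: [1.0, 1.4, -0.1]
finger_gap: 85.0
finger_force: 0.0
```

>>> carry_out:
  steps:
    - {"xyz": [0, 0, 0], "rotation": [0, -7, 0], "claw": 8.5}
    - {"xyz": [0, 0, 0], "rotation": [0, -7, 0], "claw": 8.5}
    - {"xyz": [0, 0, 0], "rotation": [0, -7, 0], "claw": 8.5}
    - {"xyz": [0, 0, 0], "rotation": [0, 0, 0], "claw": 8.5}

```text
time: 4.15
tool_pos: [330.2, 330.3, 235.3]
ee_rot: [-178.2, 75.1, -173.7]
force: [-0.9, -1.2, -2.0]
finger_gap: 85.1
finger_force: 0.0
```

```bash
python3 - <<'E'
from h import *
go([386,317,118],[0,0,-1],[.9963,.0854,0])
E
```

```text
t 4.2 pos [330.2 330.3 235.3] j [ 87.  -4. -59.  11. -74.  64.] F [-0.9 -1.2 -2. ] gap 85.1 f 0
 shift cm [ 9.95 -1.68  8.29] rows>=3.1
 turn [ -0.4 -14.9   0.4] rows>=2.1
```

>>> carry_out:
  steps:
    - {"xyz": [2, -0.5, 2.5], "rotation": [0, 0, 0], "claw": 8.5}
    - {"xyz": [2, -0.5, 2.5], "rotation": [0, 0, 0], "claw": 8.5}
    - {"xyz": [2, -0.5, 2.5], "rotation": [0, 0, 0], "claw": 8.5}
    - {"xyz": [0, 0, 0], "rotation": [0, 0, 0], "claw": 8.5}

```text
time: 4.48
tool_pos: [363.4, 333.5, 185.2]
ee_rot: [-178.4, 74.1, -174.9]
force: [-0.0, -1.3, -0.5]
finger_gap: 85.1
finger_force: 0.0
```

```bash
python3 - <<'E'
from h import *
go([386,317,118],[0,0,-1],[.9963,.0854,0])
E
```

```text
t 4.5 pos [363.4 333.5 185.2] j [ 81.   3. -65. -14. -70.  52.] F [-0.  -1.3 -0.5] gap 85.1 f 0
 shift cm [ 5.88 -1.74  3.92] rows>=1.7
 turn [ -1.4 -15.9   0.2] rows>=2.2
```

>>> carry_out:
  steps:
    - {"xyz": [-1.5, -0.6, 2.7], "rotation": [0, 0, 0], "claw": 8.5}
    - {"xyz": [-1.5, -0.6, 2.7], "rotation": [0, 0, 0], "claw": 8.5}
    - {"xyz": [-1.5, -0.6, 2.7], "rotation": [0, 0, 0], "claw": 8.5}
    - {"xyz": [0, 0, 0], "rotation": [-0.7, -5.3, 0], "claw": 8.5}
    - {"xyz": [0, 0, 0], "rotation": [-0.7, -5.3, 0], "claw": 8.5}

```text
time: 4.9
tool_pos: [451.5, 363.7, 230.8]
ee_rot: [-176.2, 79.7, -175.1]
force: [0.6, 1.5, 0.9]
finger_gap: 85.2
finger_force: 0.0
```

>>> carry_out:
  steps:
    - {"xyz": [0, 0, 0], "rotation": [0, -5.3, 0], "claw": 8.5}
    - {"xyz": [0, 0, 0], "rotation": [0, 0, 0], "claw": 8.5}

```text
time: 5.07
tool_pos: [451.9, 377.1, 230.4]
ee_rot: [-173.4, 81.8, -172.3]
force: [-0.2, -0.4, -0.3]
finger_gap: 84.8
finger_force: 0.0
```

```bash
python3 - <<'E'
from h import *
go([455,323,118],[0,0,-1],[.9963,.0854,0])
E
```

```text
t 5.1 pos [451.9 377.1 230.4] j [ 71.  16. -65. -58. -69.  21.] F [-0.2 -0.4 -0.3] gap 84.8 f 0
 shift cm [11.19 -5.23  1.81] rows>=3.0
 turn [-3.8 -8.2  0.7] rows>=1.3
```

>>> carry_out:
  steps:
    - {"xyz": [0, 2.6, -1.5], "rotation": [0, 0, 0], "claw": 8.5}
    - {"xyz": [0, 2.6, -1.5], "rotation": [0, 0, 0], "claw": 8.5}
    - {"xyz": [0, 2.6, -1.5], "rotation": [0, 0, 0], "claw": 8.5}
    - {"xyz": [0, 0, 0], "rotation": [0, 0, 0], "claw": 8.5}

```text
time: 5.4
tool_pos: [405.4, 452.7, 237.3]
ee_rot: [-173.1, 81.6, -171.9]
force: [1.0, 0.6, 1.4]
finger_gap: 85.2
finger_force: 0.0
```

```bash
python3 - <<'E'
from h import *
s=bot.get_state();print(s['joint_pos'].round(2).tolist(),s['tool_pos'].round(1).tolist(),s['ee_rot'].round(1).tolist())
E
```

```text
[79.82, 16.22, -52.33, -31.82, -75.95, 34.89] [405.4, 452.7, 237.3] [-173.1, 81.6, -171.9]
```

>>> carry_out:
  steps:
    - {"xyz": [0, 0, 0], "rotation": [-1, -4, 0], "claw": 8.5}
    - {"xyz": [0, 0, 0], "rotation": [-1, -4, 0], "claw": 8.5}
    - {"xyz": [0, 2, -1.5], "rotation": [0, 0, 0], "claw": 8.5}
    - {"xyz": [2.5, 0, 0], "rotation": [0, 0, 0], "claw": 8.5}
    - {"xyz": [0, 0, 0], "rotation": [0, 0, 0], "claw": 8.5}

```text
time: 5.82
tool_pos: [390.1, 473.6, 206.3]
ee_rot: [-169.9, 83.7, -167.9]
force: [0.6, -2.1, -0.9]
finger_gap: 84.7
finger_force: 0.0
```

```bash
cat > fk.py <<'E'
import numpy as np
from scipy.optimize import least_squares
from scipy.spatial.transform import Rotation as Ro
S=[([66.293,12.224,-2.008,75.83,0,90],[200.9,457.5,217.6]),([45,8,-4,78,0,160],[330.5,329.8,237.9]),([87,-4,-59,11,-74,64],[330.2,330.3,235.3]),([81,3,-65,-14,-70,52],[363.4,333.5,185.2]),([71,16,-65,-58,-69,21],[451.9,377.1,230.4])]
def fk(j,p):
    Y=lambda a:Ro.from_euler('y',a,degrees=True); Z=lambda a:Ro.from_euler('z',a,degrees=True)
    r=Z(j[0]); t=r.apply([p[0],0,p[1]])
    r=r*Y(j[1]); t=t+r.apply([p[2],0,p[3]])
    r=r*Y(-j[2]); t=t+r.apply([p[4],0,p[5]])
    r=r*Y(j[3]); t=t+r.apply([p[6],p[7],p[8]])
    r=r*Z(j[4]); t=t+r.apply([p[9],0,0]); return t,r.apply([1,0,0])
E
python3 - <<'E'
from h import *
s=bot.get_state();print(s['joint_pos'].round(2).tolist(),s['tool_pos'].round(1).tolist(),s['ee_rot'].round(1).tolist())
E
```

```text
[82.2, 24.28, -53.28, -44.9, -78.51, 31.03] [390.1, 473.6, 206.3] [-169.9, 83.7, -167.9]
```

```bash
cat >> fk.py <<'E'
S+=[([79.82,16.22,-52.33,-31.82,-75.95,34.89],[405.4,452.7,237.3]),([82.2,24.28,-53.28,-44.9,-78.51,31.03],[390.1,473.6,206.3])]
W=[1,.2,.2,.2,.2,1,1]
sol=least_squares(lambda p:np.concatenate([w*(fk(j,p)[0]-t) for w,(j,t) in zip(W,S)]+[.01*(np.array(p)-p0) for p0 in [np.array([0,250,0,300,300,0,80,0,0,250.])]]),[0,250,0,300,300,0,80,0,0,250.])
p=sol.x
lim=np.array([[-170.9,170.9],[-42.7,98.4],[-65,77.5],[-120.5,116.7],[-90,82.35],[-180,180]])
def ik(t,z,n=12):
    t=np.array(t,float);z=np.array(z,float);z/=np.linalg.norm(z);best=None;rng=np.random.default_rng(0)
    for k in range(n):
        x0=rng.uniform(lim[:5,0]*.6,lim[:5,1]*.6); x0[0]=np.degrees(np.arctan2(t[1],t[0]))+rng.uniform(-30,30)
        f=lambda j:np.r_[(fk(j,p)[0]-t)/5,(fk(j,p)[1]-z)*60]
        s=least_squares(f,x0,bounds=(lim[:5,0],lim[:5,1]))
        if best is None or s.cost<best.cost: best=s
    q=best.x; return q.round(0),np.linalg.norm(fk(q,p)[0]-t).round(1),np.degrees(np.arccos(np.clip(fk(q,p)[1]@z,-1,1))).round(1)
E
python3 - <<'E'
from fk import *
print(p.round(1)); 
for (j,t) in S: print((fk(j,p)[0]-t).round(1))
d=lambda yaw,pit:[np.cos(np.radians(yaw))*np.cos(np.radians(pit)),np.sin(np.radians(yaw))*np.cos(np.radians(pit)),-np.sin(np.radians(pit))]
for pos,yaw,pit in [([515,328,118],5,0),([515,328,118],5,15),([455,323,118],5,0),([515,328,118],95,0),([510,268,118],95,0),([510,268,200],95,0),([515,328,118],95,10),([515,328,160],95,0),([515,328,165],5,30),([515,328,160],5,45),([515,328,180],95,0),([600,328,180],75,0)]:
    print(pos,yaw,pit,*ik(pos,d(yaw,pit)))
E
```

```text
[ 22.5 241.3  -3.2 469.3 380.1  68.8 127.7  -0.   -3.9 328.6]
[ 0. -0. -0.]
[-0.4  0.2  0.5]
[ 3.4 -1.2  1. ]
[2.3 1.4 1.7]
[ 1.2 -3.7 -1.2]
[-0.1  0.2 -0.3]
[-0.2 -0.1  0.2]
[515, 328, 118] 5 0 [  60.   58.  -65. -120.  -59.] 22.7 4.5
[515, 328, 118] 5 15 [ 58.  25. -65. -61. -53.] 16.6 4.4
[455, 323, 118] 5 0 [  69.   59.  -65. -120.  -72.] 35.9 7.3
[515, 328, 118] 95 0 [ -0.  67.   4. 116.  82.] 6.6 2.2
[510, 268, 118] 95 0 [ -6.  66.   1. 114.  79.] 0.0 0.0
[510, 268, 200] 95 0 [ -6.  57.  -2. 117.  79.] 0.9 0.8
[515, 328, 118] 95 10 [  1.  44. -16.  54.  79.] 0.0 0.0
[515, 328, 160] 95 0 [ -0.  62.   2. 117.  82.] 6.7 2.2
[515, 328, 165] 5 30 [ 53.   2. -58. -19. -40.] 0.0 0.0
[515, 328, 160] 5 45 [ 47.   1. -43.  10. -28.] 0.0 0.0
[515, 328, 180] 95 0 [ -0.  60.   1. 117.  82.] 6.7 2.2
[600, 328, 180] 75 0 [  1.  46. -50. -96.  74.] 0.0 0.0
```

```bash
cat >> fk.py <<'E'
def rot6(j): # tool rotation matrix (x,y,z columns)
    Y=lambda a:Ro.from_euler('y',a,degrees=True); Z=lambda a:Ro.from_euler('z',a,degrees=True);X=lambda a:Ro.from_euler('x',a,degrees=True)
    r=Z(j[0])*Y(j[1]-j[2]+j[3])*Z(j[4])*X(j[5]); M=r.as_matrix(); return np.c_[-M[:,2],M[:,1],M[:,0]]
def pose(yaw,pit,roll): # tool frame: z at yaw, pitched down, x down at roll 0, turned about tool z by roll
    return (Ro.from_euler('z',yaw,degrees=True)*Ro.from_euler('y',pit-90,degrees=True)*Ro.from_euler('x',180,degrees=True)*Ro.from_euler('z',180,degrees=True)*Ro.from_euler('z',roll,degrees=True)) if 0 else Ro.from_matrix(np.c_[_x(yaw,pit),np.cross(_z(yaw,pit),_x(yaw,pit)),_z(yaw,pit)])*Ro.from_euler('z',roll,degrees=True)
def _z(y,p): y,p=np.radians([y,p]); return np.array([np.cos(y)*np.cos(p),np.sin(y)*np.cos(p),-np.sin(p)])
def _x(y,p): y,p=np.radians([y,p]); return np.array([-np.cos(y)*np.sin(p),-np.sin(y)*np.sin(p),-np.cos(p)])
def ik6(t,R,x0=None,n=10):
    M=R.as_matrix();t=np.array(t,float);best=None;rng=np.random.default_rng(0)
    for k in range(n if x0 is None else 1):
        s0=rng.uniform(lim[:,0]*.7,lim[:,1]*.7) if x0 is None else np.clip(x0,lim[:,0]+.1,lim[:,1]-.1)
        if x0 is None: s0[0]=np.degrees(np.arctan2(t[1],t[0]))
        s=least_squares(lambda j:np.r_[(fk(j,p)[0]-t)/5,((rot6(j)-M)*60).ravel()],s0,bounds=(lim[:,0],lim[:,1]))
        if best is None or s.cost<best.cost: best=s
    q=best.x; return q.round(0),round(float(np.linalg.norm(fk(q,p)[0]-t)),1),round(float(np.abs(rot6(q)-M).max()*57),1)
E
python3 - <<'E'
from fk import *
from h import bot
s=bot.get_state(); print(np.abs(rot6(s['joint_pos'])-Ro.from_euler('xyz',s['ee_rot'],degrees=True).as_matrix()).max())
print('grasp')
for t,y,pi in[([515,328,118],95,10),([515,328,118],95,20),([508,250,118],95,10),([508,250,118],95,20),([515,328,150],95,20),([515,328,155],5,25)]:
  for r in(0,180): print(t,y,pi,r,*ik6(t,pose(y,pi,r)))
print('dump')
for t in([520,150,190],[550,200,190]):
  for y in(40,60,80):
    for pi in (0,10):
      for r in(-140,0,140): print(t,y,pi,r,*ik6(t,pose(y,pi,r)))
E
```

```text
2.0469737016526324e-16
grasp
[515, 328, 118] 95 10 0 [   1.   44.  -16.   54.   79. -114.] 0.0 0.0
[515, 328, 118] 95 10 180 [  1.  44. -16.  54.  79.  66.] 0.0 0.0
[515, 328, 118] 95 20 0 [  2.  35. -20.  43.  70. -98.] 0.0 0.0
[515, 328, 118] 95 20 180 [  2.  35. -20.  43.  70.  82.] 0.0 0.0
[508, 250, 118] 95 10 0 [  -8.   51.   -7.   83.   74. -142.] 0.0 0.0
[508, 250, 118] 95 10 180 [-8. 51. -7. 83. 74. 38.] 0.0 0.0
[508, 250, 118] 95 20 0 [  -6.   40.  -14.   65.   67. -120.] 0.0 0.0
[508, 250, 118] 95 20 180 [ -6.  40. -14.  65.  67.  60.] 0.0 0.0
[515, 328, 150] 95 20 0 [  2.  32. -19.  47.  70. -98.] 0.0 0.0
[515, 328, 150] 95 20 180 [  2.  32. -19.  47.  70.  82.] 0.0 0.0
[515, 328, 155] 5 25 0 [ 54.   7. -63. -35. -43.  26.] 0.0 0.0
[515, 328, 155] 5 25 180 [  54.    7.  -63.  -35.  -43. -154.] 0.0 0.0
dump
[520, 150, 190] 40 0 -140 [ -18.   52.  -65. -120.   66. -137.] 90.6 6.1
[520, 150, 190] 40 0 0 [ -18.   52.  -65. -120.   66.    3.] 90.6 6.1
[520, 150, 190] 40 0 140 [ -18.   52.  -65. -120.   66.  143.] 90.6 6.1
[520, 150, 190] 40 10 -140 [ -18.    4.  -65.  -35.   6
[... 1504 characters left out ...]
74.    2.] 11.3 1.0
[550, 200, 190] 60 0 140 [ -13.   48.  -65. -115.   74.  142.] 11.3 1.0
[550, 200, 190] 60 10 -140 [ -12.   20.  -64.  -55.   69. -168.] 0.0 0.0
[550, 200, 190] 60 10 0 [-12.  20. -64. -55.  69. -28.] 0.0 0.0
[550, 200, 190] 60 10 140 [-12.  20. -64. -55.  69. 112.] 0.0 0.0
[550, 200, 190] 80 0 -140 [-16.  58.  -6. 116.  82.  40.] 14.1 2.1
[550, 200, 190] 80 0 0 [ -16.   58.   -6.  116.   82. -180.] 14.1 2.1
[550, 200, 190] 80 0 140 [-16.  58.  -6. 116.  82. -40.] 14.1 2.1
[550, 200, 190] 80 10 -140 [-14.  33. -21.  55.  79. 111.] 0.0 0.0
[550, 200, 190] 80 10 0 [ -14.   33.  -21.   55.   79. -109.] 0.0 0.0
[550, 200, 190] 80 10 140 [-14.  33. -21.  55.  79.  31.] 0.0 0.0
```

```bash
python3 - <<'E'
from h import *
from fk import pose,ik6
go([440,200,230],R=pose(95,90,180)); print(pose(95,90,180).as_matrix().round(2))
print(ik6([440,200,230],pose(95,90,180)),ik6([440,200,230],pose(95,15,180)))
E
```

```text
t 5.8 pos [390.1 473.6 206.3] j [ 82.  24. -53. -45. -79.  31.] F [ 0.6 -2.1 -0.9] gap 84.7 f 0
 shift cm [ -2.27 -27.56   3.8 ] rows>=6.7
 turn [62.1 66.8 70.6] rows>=16.1
[[-0.09  1.   -0.  ]
 [ 1.    0.09  0.  ]
 [ 0.    0.   -1.  ]]
(array([ 24.,  10.,  -3.,  77.,   0., 109.]), 0.0, 0.0) (array([-14.,  34., -15.,  92.,  66.,  37.]), 0.0, 0.0)
```

>>> carry_out:
  steps:
    - {"xyz": [0, 0, 0], "rotation": [3.65, 3.93, 4.15], "claw": 8.5}
    - {"xyz": [0, 0, 0], "rotation": [3.65, 3.93, 4.15], "claw": 8.5}
    - {"xyz": [0, 0, 0], "rotation": [3.65, 3.93, 4.15], "claw": 8.5}
    - {"xyz": [0, 0, 0], "rotation": [3.65, 3.93, 4.15], "claw": 8.5}
    - {"xyz": [0, 0, 0], "rotation": [3.65, 3.93, 4.15], "claw": 8.5}

```text
time: 6.23
tool_pos: [393.4, 489.5, 191.2]
ee_rot: [162.9, 78.0, 161.1]
force: [-0.3, 0.2, -2.2]
finger_gap: 84.9
finger_force: 0.0
```

>>> carry_out:
  steps:
    - {"xyz": [0, 0, 0], "rotation": [3.65, 3.93, 4.15], "claw": 8.5}
    - {"xyz": [0, 0, 0], "rotation": [3.65, 3.93, 4.15], "claw": 8.5}
    - {"xyz": [0, 0, 0], "rotation": [3.65, 3.93, 4.15], "claw": 8.5}
    - {"xyz": [0, 0, 0], "rotation": [3.65, 3.93, 4.15], "claw": 8.5}
    - {"xyz": [0, 0, 0], "rotation": [3.65, 3.93, 4.15], "claw": 8.5}

```text
time: 6.65
tool_pos: [394.9, 497.1, 184.2]
ee_rot: [154.2, 64.8, 143.6]
force: [-0.6, -0.1, -1.6]
finger_gap: 85.2
finger_force: 0.0
```

>>> carry_out:
  steps:
    - {"xyz": [0, 0, 0], "rotation": [3.65, 3.93, 4.15], "claw": 8.5}
    - {"xyz": [0, 0, 0], "rotation": [3.65, 3.93, 4.15], "claw": 8.5}
    - {"xyz": [0, 0, 0], "rotation": [3.65, 3.93, 4.15], "claw": 8.5}
    - {"xyz": [0, 0, 0], "rotation": [3.65, 3.93, 4.15], "claw": 8.5}
    - {"xyz": [0, 0, 0], "rotation": [3.65, 3.93, 4.15], "claw": 8.5}

```text
time: 7.07
tool_pos: [394.3, 497.6, 185.2]
ee_rot: [158.4, 38.5, 126.0]
force: [0.2, 0.2, -0.1]
finger_gap: 85.1
finger_force: 0.0
```

>>> carry_out:
  steps:
    - {"xyz": [0, 0, 0], "rotation": [3.65, 3.93, 4.15], "claw": 8.5}
    - {"xyz": [0, 0, 0], "rotation": [3.65, 3.93, 4.15], "claw": 8.5}
    - {"xyz": [0, 0, 0], "rotation": [0, 0, 0], "claw": 8.5}

```text
time: 7.32
tool_pos: [396.6, 497.7, 187.1]
ee_rot: [162.0, 28.1, 119.5]
force: [1.3, 1.2, 0.6]
finger_gap: 84.9
finger_force: 0.0
```

```bash
python3 - <<'E'
from h import *
from fk import pose,ik6
go([440,200,230],R=pose(95,90,180))
E
```

```text
t 7.3 pos [396.6 497.7 187.1] j [ 68.  29.  10.  73. -33. 124.] F [1.3 1.2 0.6] gap 84.9 f 0
 shift cm [-26.75 -13.26   5.62] rows>=7.3
 turn [23.4 23.8 28.2] rows>=6.1
```

>>> carry_out:
  steps:
    - {"xyz": [0, 0, 0], "rotation": [3.35, 3.4, 4.03], "claw": 8.5}
    - {"xyz": [0, 0, 0], "rotation": [3.35, 3.4, 4.03], "claw": 8.5}
    - {"xyz": [0, 0, 0], "rotation": [3.35, 3.4, 4.03], "claw": 8.5}
    - {"xyz": [0, 0, 0], "rotation": [3.35, 3.4, 4.03], "claw": 8.5}
    - {"xyz": [0, 0, 0], "rotation": [3.35, 3.4, 4.03], "claw": 8.5}

```text
time: 7.73
tool_pos: [393.9, 498.0, 184.1]
ee_rot: [173.9, 7.6, 103.1]
force: [-0.2, 0.6, -0.6]
finger_gap: 85.2
finger_force: 0.0
```

>>> carry_out:
  steps:
    - {"xyz": [0, 0, 0], "rotation": [3.35, 3.4, 4.03], "claw": 8.5}
    - {"xyz": [0, 0, 0], "rotation": [3.35, 3.4, 4.03], "claw": 8.5}
    - {"xyz": [-3.7, 0.2, -0.8], "rotation": [0, 0, 0], "claw": 8.5}
    - {"xyz": [-3.7, 0.2, -0.8], "rotation": [0, 0, 0], "claw": 8.5}
    - {"xyz": [-3.7, 0.2, -0.8], "rotation": [0, 0, 0], "claw": 8.5}

```text
time: 8.15
tool_pos: [409.8, 386.4, 207.9]
ee_rot: [180.0, 0.5, 95.6]
force: [0.9, 0.2, 0.6]
finger_gap: 84.9
finger_force: 0.0
```

>>> carry_out:
  steps:
    - {"xyz": [-3.7, 0.2, -0.8], "rotation": [0, 0, 0], "claw": 8.5}
    - {"xyz": [-3.7, 0.2, -0.8], "rotation": [0, 0, 0], "claw": 8.5}
    - {"xyz": [-3.7, 0.2, -0.8], "rotation": [0, 0, 0], "claw": 8.5}
    - {"xyz": [-3.7, 0.2, -0.8], "rotation": [0, 0, 0], "claw": 8.5}
    - {"xyz": [-3.7, 0.2, -0.8], "rotation": [0, 0, 0], "claw": 8.5}

```text
time: 8.57
tool_pos: [436.4, 203.9, 249.6]
ee_rot: [180.0, 0.5, 95.6]
force: [1.0, 0.5, 0.0]
finger_gap: 85.2
finger_force: 0.0
```

```bash
python3 - <<'E'
from h import *
from fk import pose,ik6
go([508,230,150],R=pose(95,15,180))
for t in ([508,230,150],[440,200,230],[508,230,230],[515.5,328,118]): print(ik6(t,pose(95,15,180)))
E
```

```text
t 8.6 pos [436.4 203.9 249.6] j [ 25.  10.  -0.  80.  -0. 110.] F [1.  0.5 0. ] gap 85.2 f 0
 shift cm [1.98 7.37 9.94] rows>=3.0
 turn [-0.4 75.5  0.5] rows>=10.5
(array([-9., 44., -8., 80., 69., 46.]), 0.0, 0.0)
(array([-14.,  34., -15.,  92.,  66.,  37.]), 0.0, 0.0)
(array([-9., 38., -5., 89., 69., 46.]), 0.0, 0.0)
(array([  1.,  39., -18.,  46.,  75.,  76.]), 0.0, 0.0)
```

>>> carry_out:
  steps:
    - {"xyz": [0, 0, 0], "rotation": [0, 6.3, 0], "claw": 8.5}
    - {"xyz": [0, 0, 0], "rotation": [0, 6.3, 0], "claw": 8.5}
    - {"xyz": [0, 0, 0], "rotation": [0, 6.3, 0], "claw": 8.5}
    - {"xyz": [0, 0, 0], "rotation": [0, 6.3, 0], "claw": 8.5}
    - {"xyz": [0, 0, 0], "rotation": [0, 6.3, 0], "claw": 8.5}

```text
time: 8.98
tool_pos: [437.0, 206.5, 250.1]
ee_rot: [179.7, -31.4, 95.6]
force: [0.8, -0.4, 0.5]
finger_gap: 85.2
finger_force: 0.0
```

>>> carry_out:
  steps:
    - {"xyz": [0, 0, 0], "rotation": [0, 6.3, 0], "claw": 8.5}
    - {"xyz": [0, 0, 0], "rotation": [0, 6.3, 0], "claw": 8.5}
    - {"xyz": [0, 0, 0], "rotation": [0, 6.3, 0], "claw": 8.5}
    - {"xyz": [0, 0, 0], "rotation": [0, 6.3, 0], "claw": 8.5}
    - {"xyz": [0, 0, 0], "rotation": [0, 6.3, 0], "claw": 8.5}

```text
time: 9.4
tool_pos: [437.9, 206.7, 250.4]
ee_rot: [179.5, -62.9, 95.8]
force: [-0.3, 0.5, -0.2]
finger_gap: 84.8
finger_force: 0.0
```

>>> carry_out:
  steps:
    - {"xyz": [0, 0, 0], "rotation": [0, 6.3, 0], "claw": 8.5}
    - {"xyz": [0, 0, 0], "rotation": [0, 6.3, 0], "claw": 8.5}
    - {"xyz": [0, 0, 0], "rotation": [0, 0, 0], "claw": 8.5}

```text
time: 9.65
tool_pos: [436.4, 206.8, 245.0]
ee_rot: [-178.0, -75.0, 93.6]
force: [0.4, -0.5, -1.8]
finger_gap: 84.6
finger_force: 0.0
```

```bash
python3 - <<'E'
from h import *
from fk import pose,ik6
go([507,228,140],R=pose(95,15,180))
E
```

```text
t 9.7 pos [436.4 206.8 245. ] j [-13.  33. -12.  95.  66.  38.] F [ 0.4 -0.5 -1.8] gap 84.6 f 0
 shift cm [-9.71  7.33  4.07] rows>=3.1
 turn [-0.7 -0.  -0.4] rows>=0.1
```

>>> carry_out:
  steps:
    - {"xyz": [-2.43, 1.83, 1.02], "rotation": [0, 0, 0], "claw": 8.5}
    - {"xyz": [-2.43, 1.83, 1.02], "rotation": [0, 0, 0], "claw": 8.5}
    - {"xyz": [-2.43, 1.83, 1.02], "rotation": [0, 0, 0], "claw": 8.5}
    - {"xyz": [-2.43, 1.83, 1.02], "rotation": [0, 0, 0], "claw": 8.5}
    - {"xyz": [0, 0, 0], "rotation": [0, 0, 0], "claw": 8.5}

```text
time: 10.07
tool_pos: [510.6, 228.8, 142.2]
ee_rot: [-179.9, -74.3, 95.6]
force: [0.9, 0.1, -0.6]
finger_gap: 84.8
finger_force: 0.0
```

```bash
python3 - <<'E'
from h import *
from fk import pose,ik6
go([515.5,327,118],R=pose(95,15,180))
c=shot('side'); P=cloud(c); q=near(P,515,327,60,150,198); print(np.median(q,0)); 
cv2.imwrite('pics/s1.png',cv2.resize(c['img'][50:250,80:346],None,fx=2,fy=2))
q=near(P,517,326,60,184,198)[:,:2].astype(np.float32); print(cv2.minAreaRect(q))
E
```

```text
t 10.1 pos [510.6 228.8 142.2] j [-9. 44. -6. 82. 69. 46.] F [ 0.9  0.1 -0.6] gap 84.8 f 0
 shift cm [ 0.31  1.46 10.01] rows>=2.4
 turn [-0.7  0.7  0.2] rows>=0.1
[493.70354996 301.39431293 164.9519927 ]
((489.48248291015625, 302.3233947753906), (4.095022201538086, 13.417219161987305), 26.032297134399414)
```

View pics/s1.png

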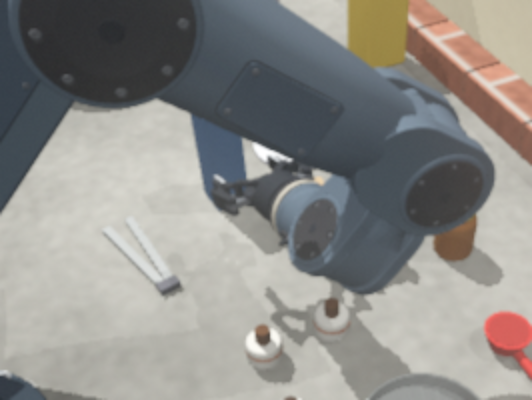

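>>> carry_out:
  steps:
    - {"xyz": [0.1, 0.7, 0], "rotation": [-0.3, 0.3, 0], "claw": 8.5}
    - {"xyz": [0.1, 0.7, 0], "rotation": [-0.3, 0.3, 0], "claw": 8.5}
    - {"xyz": [0, 0, 2], "rotation": [0, 0, 0], "claw": 8.5}
    - {"xyz": [0, 0, 1], "rotation": [0, 0, 0], "claw": 8.5}
    - {"xyz": [0, 0, 0], "rotation": [0, 0, 0], "claw": 8.5}

```text
time: 10.53
tool_pos: [521.5, 259.5, 139.6]
ee_rot: [178.6, -75.1, 96.3]
force: [-0.9, 1.1, 1.3]
finger_gap: 85.2
finger_force: 0.0
```

```bash
python3 - <<'E'
from h import *
from fk import pose,ik6
go([515.5,327,118],R=pose(95,15,180))
c=shot('wrist'); cv2.imwrite('pics/w1.png',c['img'])
c=shot('top'); P=cloud(c); q=near(P,517,326,60,184,198)[:,:2].astype(np.float32); print(len(q),cv2.minAreaRect(q))
E
```

```text
t 10.5 pos [521.5 259.5 139.6] j [-6. 43. -8. 75. 72. 53.] F [-0.9  1.1  1.3] gap 85.2 f 0
 shift cm [-0.34 -0.02  7.11] rows>=1.7
 turn [ 0.1 -0.1  0.3] rows>=0.0
264 ((515.5758666992188, 328.01953125), (60.88910675048828, 61.99769973754883), 5.857118129730225)
```

View pics/w1.png

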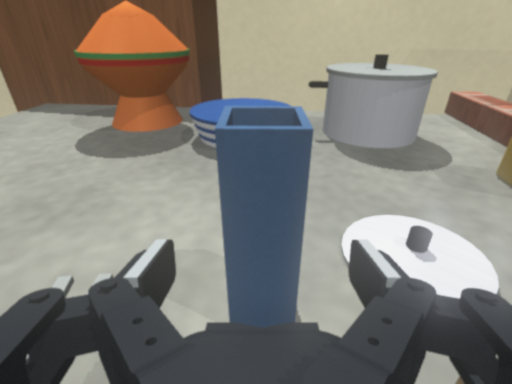

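>>> carry_out:
  steps:
    - {"xyz": [-0.1, 0, 2], "rotation": [0, 0, 0], "claw": 8.5}
    - {"xyz": [-0.1, 0, 2], "rotation": [0, 0, 0], "claw": 8.5}
    - {"xyz": [-0.1, 0, 1.6], "rotation": [0, 0, 0], "claw": 8.5}
    - {"xyz": [0, 0, 1.3], "rotation": [0, 0, 0], "claw": 8.5}
    - {"xyz": [0, 0, 0], "rotation": [0, 0, 0], "claw": 8.5}

```text
time: 11.05
tool_pos: [515.6, 324.9, 117.9]
ee_rot: [178.8, -75.1, 96.2]
force: [0.2, 0.3, 0.8]
finger_gap: 84.9
finger_force: 0.0
```

>>> carry_out:
  steps:
    - {"xyz": [0, 0, 0], "rotation": [0, 0, 0], "claw": 7.5}
    - {"xyz": [0, 0, 0], "rotation": [0, 0, 0], "claw": 7.0}
    - {"xyz": [0, 0, 0], "rotation": [0, 0, 0], "claw": 6.5}
    - {"xyz": [0, 0, 0], "rotation": [0, 0, 0], "claw": 6.2}
    - {"xyz": [0, 0, 0], "rotation": [0, 0, 0], "claw": 5.5}
  newtons: 50

```text
time: 11.47
tool_pos: [516.8, 323.3, 117.8]
ee_rot: [179.0, -75.1, 95.9]
force: [-0.3, -3.1, 4.7]
finger_gap: 58.5
finger_force: 52.6
```

>>> carry_out:
  steps:
    - {"xyz": [0, 0, 0], "rotation": [0, 0, 0], "claw": 5.0}
    - {"xyz": [0, 0, 0], "rotation": [0, 0, 0], "claw": 5.0}
    - {"xyz": [0, 0, 0], "rotation": [0, 0, 0], "claw": 5.0}
    - {"xyz": [0, 0, 0], "rotation": [0, 0, 0], "claw": 5.0}
  newtons: 50

```text
time: 11.8
tool_pos: [516.7, 323.4, 117.8]
ee_rot: [178.9, -75.1, 95.9]
force: [1.0, -4.2, 4.7]
finger_gap: 58.1
finger_force: 52.6
```

```bash
python3 - <<'E'
from h import *
from fk import pose,ik6
go([515.5,327,180],R=pose(95,15,180))
for z in (180,200,210):
  for t in([515.5,327,z],[555,270,z],[545,220,z],[545,180,z]):
    q=ik6(t,pose(95,15,180)); print(t,q,ik6(t,pose(95,15,180-146)))
E
```

```text
t 11.8 pos [516.7 323.4 117.8] j [  1.  39. -17.  50.  75.  74.] F [ 1.  -4.2  4.7] gap 58.1 f 53
 shift cm [ 6.11 -0.06 -1.24] rows>=1.5
 turn [ 0.2 -0.1  0.2] rows>=0.0
[515.5, 327, 180] (array([  1.,  34., -16.,  54.,  75.,  75.]), 0.0, 0.0) (array([  1.,  34., -16.,  54.,  75., -71.]), 0.0, 0.0)
[555, 270, 180] (array([-5., 42., -2., 77., 72., 57.]), 0.0, 0.0) (array([ -5.,  42.,  -2.,  77.,  72., -89.]), 0.0, 0.0)
[545, 220, 180] (array([-10.,  45.,   0.,  88.,  69.,  45.]), 0.0, 0.0) (array([ -10.,   45.,    0.,   88.,   69., -101.]), 0.0, 0.0)
[545, 180, 180] (array([-13.,  48.,   4.,  96.,  66.,  38.]), 0.0, 0.0) (array([ -13.,   48.,    4.,   96.,   66., -108.]), 0.0, 0.0)
[515.5, 327, 200] (array([  1.,  32., -15.,  57.,  75.,  75.]), 0.0, 0.0) (array([  1.,  32., -15.,  57.,  75., -71.]), 0.0, 0.0)
[555, 270, 200] (array([-5., 41., -1., 79., 72., 57.]), 0.0, 0.0) (array([ -5.,  41.,  -1.,  79.,  72., -89.]), 0.0, 0.0)
[545, 220, 200] (array([-10.,  44.,   1.,  90.,  69.,  45.]), 0.0, 0.0) (array([ -10.,   44.,    1.,   90.,   69., -101.]), 0.0, 0.0)
[545, 180, 200] (array([-13.,  46.,   4.,  98.,  66.,  38.]), 0.0, 0.0) (array([ -13.,   46.,    4.,   98.,   66., -108.]), 0.0, 0.0)
[515.5, 327, 210] (array([  1.,  31., -15.,  58.,  75.,  75.]), 0.0, 0.0) (array([  1.,  31., -15.,  58.,  75., -71.]), 0.0, 0.0)
[555, 270, 210] (array([-5., 40., -1., 80., 72., 57.]), 0.0, 0.0) (array([ -5.,  40.,  -1.,  80.,  72., -89.]), 0.0, 0.0)
[545, 220, 210] (array([-10.,  43.,   2.,  92.,  69.,  45.]), 0.0, 0.0) (array([ -10.,   43.,    2.,   92.,   69., -101.]), 0.0, 0.0)
[545, 180, 210] (array([-13.,  46.,   5.,  99.,  66.,  38.]), 0.0, 0.0) (array([ -13.,   46.,    5.,   99.,   66., -108.]), 0.0, 0.0)
```

>>> carry_out:
  steps:
    - {"xyz": [0.5, 0, -0.13], "rotation": [0, 0, 0], "claw": 5.0}
    - {"xyz": [1, 0, -0.27], "rotation": [0, 0, 0], "claw": 5.0}
    - {"xyz": [1.5, 0, -0.4], "rotation": [0, 0, 0], "claw": 5.0}
    - {"xyz": [1.5, 0, -0.4], "rotation": [0, 0, 0], "claw": 5.0}
    - {"xyz": [1.5, 0, -0.4], "rotation": [0, 0, 0], "claw": 5.0}
  newtons: 50

```text
time: 12.22
tool_pos: [515.6, 323.6, 180.4]
ee_rot: [179.1, -75.1, 95.8]
force: [0.7, 0.2, -4.1]
finger_gap: 58.2
finger_force: 54.1
```

```bash
python3 - <<'E'
from h import *
from fk import pose,ik6
go([565,265,180],R=pose(95,15,180)); print(bot.get_state()['ee_rot'])
E
```

```text
t 12.2 pos [515.6 323.6 180.4] j [  1.  33. -15.  57.  75.  74.] F [ 0.7  0.2 -4.1] gap 58.2 f 54
 shift cm [-1.67  4.41 -6.04] rows>=1.8
 turn [ 0.1 -0.1  0.2] rows>=0.0
[179.1036901  -75.06328729  95.84226388]
```

>>> carry_out:
  steps:
    - {"xyz": [-0.42, 1.1, -1.5], "rotation": [0, 0, 0], "claw": 5.0}
    - {"xyz": [-0.42, 1.1, -1.5], "rotation": [0, 0, 0], "claw": 5.0}
    - {"xyz": [-0.42, 1.1, -1.5], "rotation": [0, 0, 0], "claw": 5.0}
    - {"xyz": [-0.42, 1.1, -1.5], "rotation": [0, 0, 0], "claw": 5.0}
    - {"xyz": [0, 0, 0], "rotation": [0, 0, -3], "claw": 5.0}

```text
time: 12.63
tool_pos: [567.0, 263.2, 178.9]
ee_rot: [168.1, -74.8, 107.1]
force: [1.2, -0.3, -5.4]
finger_gap: 58.2
finger_force: 54.8
```

>>> carry_out:
  steps:
    - {"xyz": [0, 0, 0], "rotation": [0, 0, -6], "claw": 5.0}
    - {"xyz": [0, 0, 0], "rotation": [0, 0, -6], "claw": 5.0}
    - {"xyz": [0, 0, 0], "rotation": [0, 0, -6], "claw": 5.0}
    - {"xyz": [0, 0, 0], "rotation": [0, 0, -6], "claw": 5.0}
    - {"xyz": [0, 0, 0], "rotation": [0, 0, -6], "claw": 5.0}

```text
time: 13.05
tool_pos: [564.9, 265.4, 179.3]
ee_rot: [115.7, -53.6, 163.7]
force: [-0.3, 0.1, -4.0]
finger_gap: 58.4
finger_force: 54.8
```

>>> carry_out:
  steps:
    - {"xyz": [0, 0, 0], "rotation": [0, 0, -6], "claw": 5.0}
    - {"xyz": [0, 0, 0], "rotation": [0, 0, -6], "claw": 5.0}
    - {"xyz": [0, 0, 0], "rotation": [0, 0, -6], "claw": 5.0}
    - {"xyz": [0, 0, 0], "rotation": [0, 0, -6], "claw": 5.0}
    - {"xyz": [0, 0, 0], "rotation": [0, 0, -6], "claw": 5.0}

```text
time: 13.47
tool_pos: [564.9, 265.4, 179.3]
ee_rot: [106.6, -25.5, 177.6]
force: [0.3, -0.7, -5.4]
finger_gap: 58.5
finger_force: 54.8
```

>>> carry_out:
  steps:
    - {"xyz": [0, 0, 0], "rotation": [0, 0, -6], "claw": 5.0}
    - {"xyz": [0, 0, 0], "rotation": [0, 0, -6], "claw": 5.0}
    - {"xyz": [0, 0, 0], "rotation": [0, 0, -6], "claw": 5.0}
    - {"xyz": [0, 0, 0], "rotation": [0, 0, -6], "claw": 5.0}
    - {"xyz": [0, 0, 0], "rotation": [0, 0, -6], "claw": 5.0}

```text
time: 13.88
tool_pos: [564.9, 265.4, 179.3]
ee_rot: [105.0, 3.4, -174.2]
force: [-0.3, -0.3, -5.1]
finger_gap: 58.1
finger_force: 54.7
```

```bash
python3 - <<'E'
from h import *
from fk import pose,ik6
go([565,265,130],R=pose(95,15,180-146))
c=shot('side'); cv2.imwrite('pics/s2.png',cv2.resize(c['img'][60:260,80:346],None,fx=2,fy=2))
E
```

```text
t 13.9 pos [564.9 265.4 179.3] j [ -5.  43.   1.  81.  72. -38.] F [-0.3 -0.3 -5.1] gap 58.1 f 55
 shift cm [ 0.29 -4.76  1.23] rows>=1.2
 turn [  0.    0.1 -52.5] rows>=7.3
```

View pics/s2.png

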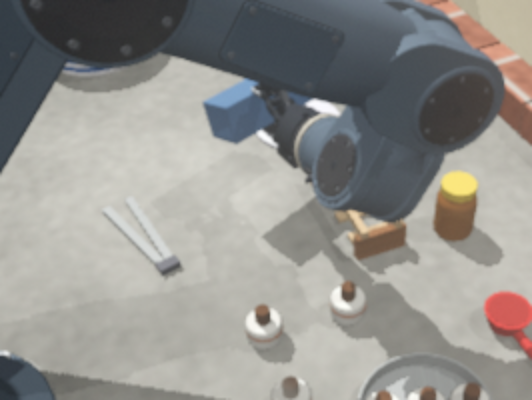

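>>> carry_out:
  steps:
    - {"xyz": [0.1, -1.6, 0.4], "rotation": [0, 0, 0], "claw": 5.0}
    - {"xyz": [0.1, -1.6, 0.4], "rotation": [0, 0, 0], "claw": 5.0}
    - {"xyz": [0.1, -1.6, 0.4], "rotation": [0, 0, 0], "claw": 5.0}
    - {"xyz": [0, 0, 0], "rotation": [0, 0, -6], "claw": 5.0}
    - {"xyz": [0, 0, 0], "rotation": [0, 0, -6], "claw": 5.0}

```text
time: 14.35
tool_pos: [564.4, 264.7, 128.6]
ee_rot: [105.4, 14.7, -171.0]
force: [-1.0, -0.2, -4.4]
finger_gap: 58.2
finger_force: 54.9
```

>>> carry_out:
  steps:
    - {"xyz": [0, 0, 0], "rotation": [0, 0, -6], "claw": 5.0}
    - {"xyz": [0, 0, 0], "rotation": [0, 0, -6], "claw": 5.0}
    - {"xyz": [0, 0, 0], "rotation": [0, 0, -6], "claw": 5.0}
    - {"xyz": [0, 0, 0], "rotation": [0, 0, -6], "claw": 5.0}
    - {"xyz": [0, 0, 0], "rotation": [0, 0, -6], "claw": 5.0}

```text
time: 14.77
tool_pos: [564.8, 264.6, 129.6]
ee_rot: [110.8, 43.5, -160.5]
force: [-0.1, 0.1, -4.1]
finger_gap: 58.2
finger_force: 54.8
```

>>> carry_out:
  steps:
    - {"xyz": [0, 0, 0], "rotation": [0, 0, -6], "claw": 5.0}
    - {"xyz": [0, 0, 0], "rotation": [0, 0, -4], "claw": 5.0}
    - {"xyz": [0, 0, 0], "rotation": [0, 0, 0], "claw": 5.0}
    - {"xyz": [0, 0, 0], "rotation": [0, 0, 0], "claw": 5.0}
    - {"xyz": [0, 0, 0], "rotation": [0, 0, 0], "claw": 5.0}

```text
time: 15.18
tool_pos: [564.9, 264.7, 129.4]
ee_rot: [114.9, 52.4, -154.9]
force: [-0.3, 0.4, -5.7]
finger_gap: 57.9
finger_force: 54.8
```

>>> carry_out:
  steps:
    - {"xyz": [0, 0, 0], "rotation": [0, 0, 0], "claw": 5.0}
    - {"xyz": [0, 0, 0], "rotation": [0, 0, 0], "claw": 5.0}
    - {"xyz": [0, 0, 0], "rotation": [0, 0, 0], "claw": 5.0}
    - {"xyz": [0, 0, 0], "rotation": [0, 0, 0], "claw": 5.0}
    - {"xyz": [0, 0, 0], "rotation": [0, 0, 0], "claw": 5.0}

```text
time: 15.6
tool_pos: [564.9, 264.8, 129.2]
ee_rot: [115.0, 52.6, -154.8]
force: [-0.4, 0.4, -4.7]
finger_gap: 58.1
finger_force: 54.8
```

```bash
python3 - <<'E'
from h import *
from fk import pose,ik6
go([565,265,180],R=pose(95,15,180-146))
c=shot('side'); cv2.imwrite('pics/s3.png',cv2.resize(c['img'][60:260,80:346],None,fx=2,fy=2))
E
```

```text
t 15.6 pos [564.9 264.8 129.2] j [ -5.  47.  -0.  76.  72. -89.] F [-0.4  0.4 -4.7] gap 58.1 f 55
 shift cm [-4.05  2.79 -1.28] rows>=1.2
 turn [-0.   0.1 -0.8] rows>=0.1
```

View pics/s3.png

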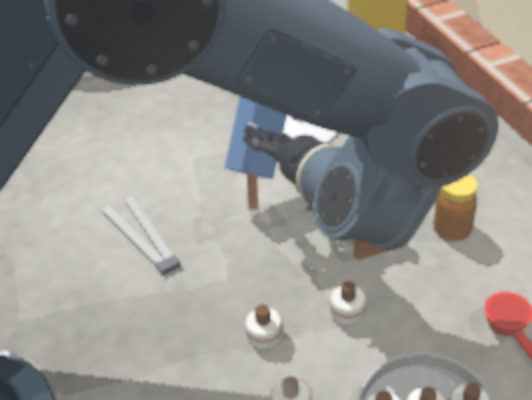

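>>> carry_out:
  steps:
    - {"xyz": [-1, 0, 0], "rotation": [0, 0, 0], "claw": 5.0}
    - {"xyz": [-1, 0, 0], "rotation": [0, 0, 0], "claw": 5.0}
    - {"xyz": [-1, 0, 0], "rotation": [0, 0, 0], "claw": 5.0}
    - {"xyz": [-1, 0, 0], "rotation": [0, 0, 0], "claw": 5.0}
    - {"xyz": [-1, 0, 0], "rotation": [0, 0, 0], "claw": 5.0}

```text
time: 16.07
tool_pos: [593.1, 278.1, 170.3]
ee_rot: [115.1, 52.6, -154.7]
force: [-0.5, -0.0, -4.4]
finger_gap: 57.8
finger_force: 54.8
```

>>> carry_out:
  steps:
    - {"xyz": [-1, 0, 0], "rotation": [0, 0, 0], "claw": 5.0}
    - {"xyz": [-1, 0, 0], "rotation": [0, 0, 0], "claw": 5.0}
    - {"xyz": [-1, 0, 0], "rotation": [0, 0, 0], "claw": 5.0}
    - {"xyz": [-1, 0, 0], "rotation": [0, 0, 0], "claw": 5.0}
    - {"xyz": [-1, 0, 0], "rotation": [0, 0, 0], "claw": 5.0}

```text
time: 16.48
tool_pos: [620.3, 291.0, 209.4]
ee_rot: [115.0, 52.6, -154.8]
force: [0.2, 1.0, -4.5]
finger_gap: 57.9
finger_force: 54.8
```

```bash
python3 - <<'E'
from h import *
from fk import pose,ik6
go([565,265,180],R=pose(95,15,180))
c=shot('side'); cv2.imwrite('pics/s4.png',cv2.resize(c['img'][60:260,80:346],None,fx=2,fy=2))
E
```

```text
t 16.5 pos [620.3 291.  209.4] j [ -2.  45.  11.  81.  74. -81.] F [ 0.2  1.  -4.5] gap 57.9 f 55
 shift cm [ 6.05  2.78 -1.29] rows>=1.6
 turn [2.000e-01 1.000e-01 1.452e+02] rows>=20.3
```

View pics/s4.png

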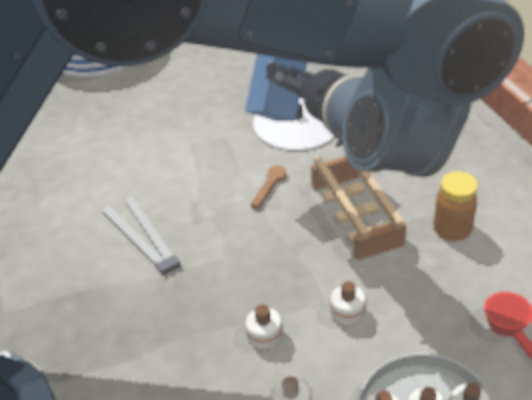

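>>> carry_out:
  steps:
    - {"xyz": [0, 0, 0], "rotation": [0, 0, 7], "claw": 5.0}
    - {"xyz": [0, 0, 0], "rotation": [0, 0, 7], "claw": 5.0}
    - {"xyz": [0, 0, 0], "rotation": [0, 0, 7], "claw": 5.0}
    - {"xyz": [0, 0, 0], "rotation": [0, 0, 7], "claw": 5.0}
    - {"xyz": [0, 0, 0], "rotation": [0, 0, 7], "claw": 5.0}

```text
time: 16.95
tool_pos: [619.8, 290.7, 208.6]
ee_rot: [105.8, 19.2, -169.8]
force: [0.3, -0.7, -3.9]
finger_gap: 58.2
finger_force: 54.9
```

>>> carry_out:
  steps:
    - {"xyz": [0, 0, 0], "rotation": [0, 0, 7], "claw": 5.0}
    - {"xyz": [0, 0, 0], "rotation": [0, 0, 7], "claw": 5.0}
    - {"xyz": [0, 0, 0], "rotation": [0, 0, 7], "claw": 5.0}
    - {"xyz": [0, 0, 0], "rotation": [0, 0, 7], "claw": 5.0}
    - {"xyz": [0, 0, 0], "rotation": [0, 0, 7], "claw": 5.0}

```text
time: 17.37
tool_pos: [619.9, 290.7, 208.6]
ee_rot: [105.4, -14.6, -179.1]
force: [0.6, -0.9, -5.3]
finger_gap: 58.1
finger_force: 54.9
```

>>> carry_out:
  steps:
    - {"xyz": [0, 0, 0], "rotation": [0, 0, 7], "claw": 5.0}
    - {"xyz": [0, 0, 0], "rotation": [0, 0, 7], "claw": 5.0}
    - {"xyz": [0, 0, 0], "rotation": [0, 0, 7], "claw": 5.0}
    - {"xyz": [0, 0, 0], "rotation": [0, 0, 7], "claw": 5.0}
    - {"xyz": [0, 0, 0], "rotation": [0, 0, 7], "claw": 5.0}

```text
time: 17.78
tool_pos: [619.8, 290.7, 208.6]
ee_rot: [112.5, -47.9, 167.8]
force: [-0.2, -0.9, -4.6]
finger_gap: 58.3
finger_force: 55.0
```

>>> carry_out:
  steps:
    - {"xyz": [0, 0, 0], "rotation": [0, 0, 7], "claw": 5.0}
    - {"xyz": [0, 0, 0], "rotation": [0, 0, 7], "claw": 5.0}
    - {"xyz": [0, 0, 0], "rotation": [0, 0, 7], "claw": 5.0}
    - {"xyz": [0, 0, 0], "rotation": [0, 0, 7], "claw": 5.0}
    - {"xyz": [0, 0, 0], "rotation": [0, 0, 5], "claw": 5.0}

```text
time: 18.2
tool_pos: [619.9, 290.6, 208.6]
ee_rot: [155.8, -73.6, 120.0]
force: [-0.4, -0.1, -4.4]
finger_gap: 58.1
finger_force: 55.0
```

```bash
cat >> h.py <<'E'
def spoon(c,hmax=30):
    hs=cv2.cvtColor(c['img'],cv2.COLOR_BGR2HSV); P=cloud(c)
    m=((hs[...,0]>5)&(hs[...,0]<22)&(hs[...,1]>90)&(P[...,2]>4)&(P[...,2]<hmax)&(P[...,0]>350)&(P[...,0]<625)&(P[...,1]>60)&(P[...,1]<420)).astype(np.uint8)
    k,l,s,_=cv2.connectedComponentsWithStats(m); i=1+s[1:,4].argmax(); q=P[l==i]
    r=cv2.minAreaRect(q[:,:2].astype(np.float32)); pc=q[:,:2]-np.array(r[0]); e=np.linalg.svd(pc-pc.mean(0))[2][0]
    a=pc@e; n=np.array([-e[1],e[0]]); b=pc@n
    if (np.ptp(b[a>a.max()-30])>np.ptp(b[a<a.min()+30])): e=-e # e -> handle end
    print('spoon n',len(q),'centre',np.round(r[0],1),'size',np.round(r[1],1),'handle dir deg %.1f'%np.degrees(np.arctan2(e[1],e[0])),'z %.1f'%np.median(q[:,2]))
E
python3 - <<'E'
from h import *
from fk import pose,ik6
go([515.5,323.5,180],R=pose(95,15,180))
for n in('side','top'): spoon(shot(n))
E
```

```text
t 18.2 pos [619.9 290.6 208.6] j [-2. 45. 11. 81. 73. 57.] F [-0.4 -0.1 -4.4] gap 58.1 f 55
 shift cm [ -0.47 -10.25   4.76] rows>=2.7
 turn [ 0.1 -0.1  6.8] rows>=1.0
spoon n 92 centre [566.1 263.3] size [109.8  26.6] handle dir deg -138.3 z 12.3
spoon n 234 centre [569.2 261.3] size [108.6  32. ] handle dir deg -137.9 z 12.1
```

>>> carry_out:
  steps:
    - {"xyz": [0, 0, 0], "rotation": [0, 0, 6.8], "claw": 5.0}
    - {"xyz": [0, 0, 0], "rotation": [0, 0, 0], "claw": 5.0}

```text
time: 18.47
tool_pos: [619.8, 290.7, 208.6]
ee_rot: [178.8, -75.1, 96.1]
force: [0.1, 0.3, -4.9]
finger_gap: 58.3
finger_force: 55.0
```

```bash
python3 - <<'E'
from h import *
from fk import pose,ik6
for t in ([460,330,200],[460,330,118],[450,230,140]): print(ik6(t,pose(95,15,180)))
go([460,330,140],R=pose(95,15,180))
E
```

```text
(array([  2.,  26., -25.,  51.,  75.,  77.]), 0.0, 0.0)
(array([  2.,  34., -28.,  40.,  75.,  77.]), 0.0, 0.0)
(array([-10.,  40., -19.,  76.,  69.,  44.]), 0.0, 0.0)
t 18.5 pos [619.8 290.7 208.6] j [-2. 45. 11. 81. 73. 64.] F [ 0.1  0.3 -4.9] gap 58.3 f 55
 shift cm [ -5.19 -15.62   6.87] rows>=4.3
 turn [ 0.1 -0.1  0.3] rows>=0.0
```

>>> carry_out:
  steps:
    - {"xyz": [-0.86, -2.6, 1.14], "rotation": [0, 0, 0], "claw": 5.0}
    - {"xyz": [-0.86, -2.6, 1.14], "rotation": [0, 0, 0], "claw": 5.0}
    - {"xyz": [-0.86, -2.6, 1.14], "rotation": [0, 0, 0], "claw": 5.0}
    - {"xyz": [-0.86, -2.6, 1.14], "rotation": [0, 0, 0], "claw": 5.0}
    - {"xyz": [-0.86, -2.6, 1.14], "rotation": [0, 0, 0], "claw": 5.0}

```text
time: 18.88
tool_pos: [485.6, 323.4, 151.1]
ee_rot: [176.8, -75.1, 98.2]
force: [1.5, 0.9, -3.8]
finger_gap: 58.1
finger_force: 55.2
```

>>> carry_out:
  steps:
    - {"xyz": [-0.86, -2.6, 1.14], "rotation": [0, 0, 0], "claw": 5.0}
    - {"xyz": [0, 0, 0], "rotation": [0, 0, 0], "claw": 5.0}

```text
time: 19.05
tool_pos: [453.7, 330.3, 137.4]
ee_rot: [178.7, -75.1, 96.4]
force: [0.0, -0.4, -4.8]
finger_gap: 58.1
finger_force: 55.4
```

```bash
python3 - <<'E'
from h import *
from fk import pose,ik6
go([460,330,119],R=pose(95,15,180)); print(bot.get_state()['ee_rot'])
P=cloud(shot('side'))
for y in range(280,380,20): 
    q=near(P,460,y,45,5,60); q=q[abs(q[:,1]-y)<10]; print(y,len(q),np.sort(q[:,2])[:5].round(1))
E
```

```text
t 19.1 pos [453.7 330.3 137.4] j [  2.  31. -27.  44.  75.  77.] F [ 0.  -0.4 -4.8] gap 58.1 f 55
 shift cm [-1.81  0.61  0.39] rows>=0.5
 turn [-0.1 -0.1  0.4] rows>=0.1
[178.71629753 -75.0668871   96.42248686]
280 0 []
300 98 [20.7 22.1 22.1 22.8 23.4]
320 20 [ 5.  22.7 23.1 29.3 30.2]
340 12 [23.2 23.4 25.3 27.9 30.2]
360 4 [26.6 30.4 34.9 36. ]
```

>>> carry_out:
  steps:
    - {"xyz": [-0.8, 0, 0.21], "rotation": [0, 0, 0], "claw": 5.0}
    - {"xyz": [-0.6, 0, 0.16], "rotation": [0, 0, 0], "claw": 5.0}
    - {"xyz": [-0.3, 0, 0.08], "rotation": [0, 0, 0], "claw": 5.0}
    - {"xyz": [-0.1, 0, 0.03], "rotation": [0, 0, 0], "claw": 5.0}
    - {"xyz": [0, 0, 0], "rotation": [0, 0, 0], "claw": 5.0}

```text
time: 19.52
tool_pos: [461.0, 329.6, 120.9]
ee_rot: [178.2, -75.1, 96.8]
force: [-0.7, -0.2, -3.3]
finger_gap: 57.8
finger_force: 55.4
```

>>> carry_out:
  steps:
    - {"xyz": [-0.08, 0, 0.02], "rotation": [0, 0, 0], "claw": 5.0}
    - {"xyz": [0, 0, 0], "rotation": [0, 0, 0], "claw": 5.0}

```text
time: 19.68
tool_pos: [460.8, 329.7, 120.5]
ee_rot: [178.2, -75.1, 96.8]
force: [1.3, 0.6, -4.2]
finger_gap: 58.0
finger_force: 55.4
```

>>> carry_out:
  steps:
    - {"xyz": [-0.1, 0, 0.03], "rotation": [0, 0, 0], "claw": 5.0}
    - {"xyz": [-0.08, 0, 0.02], "rotation": [0, 0, 0], "claw": 5.0}
    - {"xyz": [0, 0, 0], "rotation": [0, 0, 0], "claw": 5.0}

```text
time: 19.93
tool_pos: [460.5, 329.7, 118.6]
ee_rot: [178.2, -75.1, 96.7]
force: [-0.2, 0.1, -4.7]
finger_gap: 58.0
finger_force: 55.4
```

>>> carry_out:
  steps:
    - {"xyz": [-0.08, 0, 0.02], "rotation": [0, 0, 0], "claw": 5.0}
    - {"xyz": [0, 0, 0], "rotation": [0, 0, 0], "claw": 5.0}

```text
time: 20.1
tool_pos: [460.7, 329.8, 118.3]
ee_rot: [178.2, -75.2, 96.8]
force: [-0.3, -2.7, 1.4]
finger_gap: 58.3
finger_force: 55.8
```

>>> carry_out:
  steps:
    - {"xyz": [0, 0, 0], "rotation": [0, 0, 0], "claw": 6.2}
    - {"xyz": [0, 0, 0], "rotation": [0, 0, 0], "claw": 6.8}
    - {"xyz": [0, 0, 0], "rotation": [0, 0, 0], "claw": 7.5}
    - {"xyz": [0, 0, 0], "rotation": [0, 0, 0], "claw": 8.5}
    - {"xyz": [0, 0, 0], "rotation": [0, 0, 0], "claw": 8.5}
  newtons: 20

```text
time: 20.52
tool_pos: [460.5, 329.8, 117.9]
ee_rot: [178.2, -75.1, 96.7]
force: [0.3, -0.2, -0.7]
finger_gap: 85.2
finger_force: 0.0
```

```bash
python3 - <<'E'
from h import *
from fk import pose,ik6
go([452,230,145],R=pose(95,15,180))
P=cloud(shot('top')); q=near(P,460,330,60,184,198)[:,:2].astype(np.float32); print(len(q),cv2.minAreaRect(q))
c=shot('wrist');cv2.imwrite('pics/w2.png',c['img'])
E
```

```text
t 20.5 pos [460.5 329.8 117.9] j [  2.  33. -27.  42.  75.  77.] F [ 0.3 -0.2 -0.7] gap 85.2 f 0
 shift cm [  0.1   -1.7  -10.23] rows>=2.5
 turn [ 0.1 -0.1  0.4] rows>=0.1
260 ((460.0462951660156, 333.72344970703125), (60.57073974609375, 61.4759521484375), 5.679431438446045)
```

View pics/w2.png

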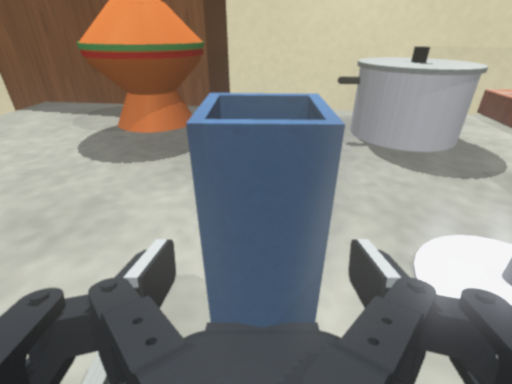

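>>> carry_out:
  steps:
    - {"xyz": [0, 0, -1.5], "rotation": [0, 0, 0], "claw": 8.5}
    - {"xyz": [0, 0, -2], "rotation": [0, 0, 0], "claw": 8.5}
    - {"xyz": [0, 0, -2.5], "rotation": [0, 0, 0], "claw": 8.5}
    - {"xyz": [0, 0, -2.5], "rotation": [0, 0, 0], "claw": 8.5}
    - {"xyz": [0, 0, -2.5], "rotation": [0, 0, 0], "claw": 8.5}

```text
time: 21.03
tool_pos: [469.4, 224.7, 146.2]
ee_rot: [178.3, -75.1, 96.7]
force: [0.4, 0.4, -0.5]
finger_gap: 85.1
finger_force: 0.0
```

>>> carry_out:
  steps:
    - {"xyz": [2.2, 0, -0.8], "rotation": [0, 0, 0], "claw": 8.5}
    - {"xyz": [2.2, 0, -0.8], "rotation": [0, 0, 0], "claw": 8.5}
    - {"xyz": [2.2, 0, -0.8], "rotation": [0, 0, 0], "claw": 8.5}
    - {"xyz": [2.2, 0, -0.8], "rotation": [0, 0, 0], "claw": 8.5}
    - {"xyz": [0, 0, 0], "rotation": [0, -6, 0], "claw": 8.5}

```text
time: 21.45
tool_pos: [467.6, 216.9, 239.3]
ee_rot: [179.8, -69.9, 95.3]
force: [-0.2, 0.1, -3.0]
finger_gap: 84.9
finger_force: 0.0
```

>>> carry_out:
  steps:
    - {"xyz": [0, 0, 0], "rotation": [0, -6.5, 0], "claw": 8.5}
    - {"xyz": [0, 0, 0], "rotation": [0, -6.5, 0], "claw": 8.5}
    - {"xyz": [0, 0, 0], "rotation": [0, -6.5, 0], "claw": 8.5}
    - {"xyz": [0, 0, 0], "rotation": [0, -6.5, 0], "claw": 8.5}
    - {"xyz": [0, 0, 0], "rotation": [0, -6.5, 0], "claw": 8.5}

```text
time: 21.87
tool_pos: [469.8, 216.9, 240.0]
ee_rot: [179.2, -36.8, 95.4]
force: [-0.9, -0.2, -0.2]
finger_gap: 85.1
finger_force: 0.0
```

>>> carry_out:
  steps:
    - {"xyz": [0, 0, 0], "rotation": [0, -6.5, 0], "claw": 8.5}
    - {"xyz": [0, 0, 0], "rotation": [0, -6.5, 0], "claw": 8.5}
    - {"xyz": [0, 0, 0], "rotation": [0, -6.5, 0], "claw": 8.5}
    - {"xyz": [0, 0, 0], "rotation": [0, -6.5, 0], "claw": 8.5}
    - {"xyz": [0, 0, 0], "rotation": [0, -6.5, 0], "claw": 8.5}

```text
time: 22.28
tool_pos: [469.5, 217.4, 240.1]
ee_rot: [179.4, -4.4, 95.1]
force: [-0.1, -1.4, -0.8]
finger_gap: 85.5
finger_force: 0.0
```

```bash
python3 - <<'E'
from h import *
from fk import pose,ik6
go([560,255,150],R=Ro.from_euler('xyz',[180,0,222],degrees=True)); print(bot.get_state()['ee_rot'])
spoon(shot('top'));
print(ik6([568,262,22],Ro.from_euler('xyz',[180,0,222],degrees=True)),ik6([676,135,80],Ro.from_euler('xyz',[180,0,176],degrees=True)))
E
```

```text
t 22.3 pos [469.5 217.4 240.1] j [ 22.  12.   1.  77.   4. 107.] F [-0.1 -1.4 -0.8] gap 85.5 f 0
 shift cm [2.24 9.25 9.32] rows>=3.2
 turn [   5.2   -1.7 -126.8] rows>=17.7
[179.35972185  -4.38100329  95.12123372]Traceback (most recent call last):
  File "<stdin>", line 4, in <module>
  File "h.py", line 37, in spoon
    k,l,s,_=cv2.connectedComponentsWithStats(m); i=1+s[1:,4].argmax(); q=P[l==i]
                                                     ~~~~~~~~~~~~~~^^
ValueError: attempt to get argmax of an empty sequence
```

Turning (the arm hides the spoon from the top now), while keeping height.

>>> carry_out:
  steps:
    - {"xyz": [0, 0, 0], "rotation": [0.3, -0.1, -7], "claw": 8.5}
    - {"xyz": [0, 0, 0], "rotation": [0.3, -0.1, -7], "claw": 8.5}
    - {"xyz": [0, 0, 0], "rotation": [0.3, -0.1, -7], "claw": 8.5}
    - {"xyz": [0, 0, 0], "rotation": [0.3, -0.1, -7], "claw": 8.5}
    - {"xyz": [0, 0, 0], "rotation": [0.3, -0.1, -7], "claw": 8.5}

```text
time: 22.75
tool_pos: [468.8, 217.5, 238.5]
ee_rot: [178.5, -3.6, 130.6]
force: [-0.4, -0.4, -0.0]
finger_gap: 85.0
finger_force: 0.0
```

>>> carry_out:
  steps:
    - {"xyz": [0, 0, 0], "rotation": [0.3, -0.1, -7], "claw": 8.5}
    - {"xyz": [0, 0, 0], "rotation": [0.3, -0.1, -7], "claw": 8.5}
    - {"xyz": [0, 0, 0], "rotation": [0.3, -0.1, -7], "claw": 8.5}
    - {"xyz": [0, 0, 0], "rotation": [0.3, -0.1, -7], "claw": 8.5}
    - {"xyz": [0, 0, 0], "rotation": [0.3, -0.1, -7], "claw": 8.5}

```text
time: 23.17
tool_pos: [468.9, 217.4, 238.5]
ee_rot: [178.3, -2.1, 165.6]
force: [-0.1, -0.1, -0.1]
finger_gap: 84.8
finger_force: 0.0
```

>>> carry_out:
  steps:
    - {"xyz": [0, 0, 0], "rotation": [0.3, -0.1, -7], "claw": 8.5}
    - {"xyz": [0, 0, 0], "rotation": [0.3, -0.1, -7], "claw": 8.5}
    - {"xyz": [0, 0, 0], "rotation": [0.3, -0.1, -7], "claw": 8.5}
    - {"xyz": [0, 0, 0], "rotation": [0.3, -0.1, -7], "claw": 8.5}
    - {"xyz": [0, 0, 0], "rotation": [0.3, -0.1, -7], "claw": 8.5}

```text
time: 23.58
tool_pos: [468.9, 217.4, 238.5]
ee_rot: [179.0, -0.7, -159.5]
force: [-0.4, 0.1, 0.3]
finger_gap: 84.8
finger_force: 0.0
```

>>> carry_out:
  steps:
    - {"xyz": [0, 0, 0], "rotation": [0.3, -0.1, -7], "claw": 8.5}
    - {"xyz": [0, 0, 0], "rotation": [0.3, -0.1, -7], "claw": 8.5}
    - {"xyz": [0, 0, 0], "rotation": [0.3, -0.1, -7], "claw": 8.5}
    - {"xyz": [0, 0, 0], "rotation": [0, 0, 0], "claw": 8.5}

```text
time: 23.92
tool_pos: [468.8, 217.4, 238.5]
ee_rot: [179.8, -0.1, -138.4]
force: [-0.1, -0.6, 0.4]
finger_gap: 84.7
finger_force: 0.0
```

```bash
python3 - <<'E'
from h import *
from fk import pose,ik6
go([568,262,110],R=Ro.from_euler('xyz',[180,0,222],degrees=True)); print(bot.get_state()['ee_rot'])
for n in('side','wrist'):
    try: spoon(shot(n))
    except Exception as e: print(n,e)
print(ik6([568,262,22],Ro.from_euler('xyz',[180,0,222],degrees=True)),ik6([676,135,80],Ro.from_euler('xyz',[180,0,176],degrees=True)))
E
```

```text
t 23.9 pos [468.8 217.4 238.5] j [ 25.  14.   4.  80.   0. -17.] F [-0.1 -0.6  0.4] gap 84.7 f 0
 shift cm [-10.41  -3.3   12.81] rows>=4.0
 turn [ 0.2 -0.1 -0.4] rows>=0.1
[ 1.79753486e+02 -1.49657800e-01 -1.38433669e+02]
spoon n 94 centre [571.9 259.3] size [104.   28.4] handle dir deg -138.4 z 12.9
spoon n 840 centre [566.6 261.9] size [108.4  30.6] handle dir deg -138.0 z 12.2
(array([ 25.,  33.,  -1.,  56.,   0., -17.]), 0.0, 0.0) (array([11., 39., 18., 69.,  0., 15.]), 0.0, 0.0)
```

>>> carry_out:
  steps:
    - {"xyz": [-2.6, -0.83, 3.2], "rotation": [0, 0, 0], "claw": 5}
    - {"xyz": [-2.6, -0.83, 3.2], "rotation": [0, 0, 0], "claw": 4}
    - {"xyz": [-2.6, -0.83, 3.2], "rotation": [0, 0, 0], "claw": 4}
    - {"xyz": [-2.6, -0.83, 3.2], "rotation": [0, 0, 0], "claw": 4}
    - {"xyz": [0, 0, 3.0], "rotation": [0, 0, 0], "claw": 4}
  newtons: 20

```text
time: 24.43
tool_pos: [570.5, 261.9, 78.7]
ee_rot: [179.8, -0.1, -139.1]
force: [1.6, 1.1, -0.7]
finger_gap: 40.1
finger_force: 0.0
```

>>> carry_out:
  steps:
    - {"xyz": [0, 0, 2], "rotation": [0, 0, 0], "claw": 4}
    - {"xyz": [0, 0, 0], "rotation": [0, 0, 0], "claw": 4}

```text
time: 24.6
tool_pos: [565.0, 259.5, 56.5]
ee_rot: [179.6, -0.6, -139.0]
force: [-1.0, -0.0, 0.3]
finger_gap: 40.0
finger_force: 0.0
```

```bash
python3 - <<'E'
from h import *
go([567,262,21],R=Ro.from_euler('xyz',[180,0,222],degrees=True)); 
for n in('side','wrist'):
    c=shot(n)
    try: spoon(c)
    except Exception as e: print(n,e)
cv2.imwrite('pics/w3.png',c['img'])
E
```

```text
t 24.6 pos [565.  259.5  56.5] j [ 25.  31.   2.  61.   0. -16.] F [-1.  -0.   0.3] gap 40.0 f 0
 shift cm [-0.35  0.04  3.55] rows>=0.9
 turn [ 0.4 -0.6 -1. ] rows>=0.2
spoon n 101 centre [567.4 262.3] size [107.   26.3] handle dir deg -138.5 z 12.7
spoon n 3264 centre [567.8 262.7] size [108.8  32.4] handle dir deg -138.0 z 12.3
```

View pics/w3.png

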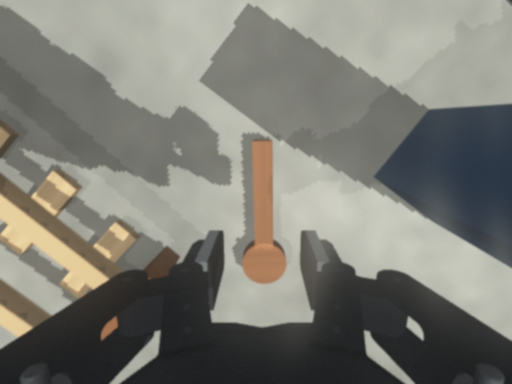

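>>> carry_out:
  steps:
    - {"xyz": [-0.4, 0, 0], "rotation": [0.2, -0.3, -0.5], "claw": 4}
    - {"xyz": [0, 0, 1.5], "rotation": [0.2, -0.3, -0.5], "claw": 4}
    - {"xyz": [0, 0, 1.2], "rotation": [0, 0, 0], "claw": 4}
    - {"xyz": [0, 0, 0.75], "rotation": [0, 0, 0], "claw": 4}
    - {"xyz": [0, 0, 0], "rotation": [0, 0, 0], "claw": 4}
  newtons: 30

```text
time: 25.12
tool_pos: [570.7, 263.5, 27.0]
ee_rot: [-179.8, 0.5, -137.8]
force: [0.5, -0.4, -0.6]
finger_gap: 39.8
finger_force: 0.0
```

>>> carry_out:
  steps:
    - {"xyz": [0, 0, 0], "rotation": [0, 0, 0], "claw": 3}
    - {"xyz": [0, 0, 0], "rotation": [0, 0, 0], "claw": 2.2}
    - {"xyz": [0, 0, 0], "rotation": [0, 0, 0], "claw": 1.5}
    - {"xyz": [0, 0, 0], "rotation": [0, 0, 0], "claw": 0.8}
    - {"xyz": [0, 0, 0], "rotation": [0, 0, 0], "claw": 0.8}
  newtons: 30

```text
time: 25.53
tool_pos: [570.9, 263.5, 27.4]
ee_rot: [-179.8, 0.5, -137.8]
force: [0.3, -0.0, 0.0]
finger_gap: 7.8
finger_force: 0.0
```

>>> carry_out:
  steps:
    - {"xyz": [0, 0, 0], "rotation": [0, 0, 0], "claw": 0.8}
    - {"xyz": [0, 0, 0], "rotation": [0, 0, 0], "claw": 0.8}
    - {"xyz": [0, 0, -0.5], "rotation": [0, 0, 0], "claw": 0.8}
    - {"xyz": [0, 0, -1.5], "rotation": [0, 0, 0], "claw": 0.8}
    - {"xyz": [0, 0, 0], "rotation": [0, 0, 0], "claw": 0.8}
  newtons: 30

```text
time: 25.95
tool_pos: [571.6, 263.9, 49.5]
ee_rot: [-179.8, 0.6, -137.8]
force: [0.6, -0.0, 1.4]
finger_gap: 7.9
finger_force: 0.0
```

>>> carry_out:
  steps:
    - {"xyz": [0, 0, 0], "rotation": [0, 0, 0], "claw": 4}
    - {"xyz": [0, 0, 0], "rotation": [0, 0, 0], "claw": 4}
    - {"xyz": [0, 0, 0], "rotation": [0, 0, 0], "claw": 4}

```text
time: 26.2
tool_pos: [570.2, 263.2, 46.4]
ee_rot: [-179.8, 0.4, -137.8]
force: [-0.0, 0.2, 0.9]
finger_gap: 40.0
finger_force: 0.0
```

```bash
python3 - <<'E'
from h import *
spoon(shot('wrist'))
go([567.8,262.7,21],R=Ro.from_euler('xyz',[180,0,222],degrees=True)); 
E
```

```text
spoon n 3739 centre [568.8 260.8] size [109.5  32.5] handle dir deg -138.0 z 12.3
t 26.2 pos [570.1 263.2  46.3] j [ 25.  31.   1.  59.  -0. -17.] F [ 0.5  0.1 -0.4] gap 39.8 f 0
 shift cm [0.22 0.13 2.53] rows>=0.6
 turn [-0.2  0.4  0.2] rows>=0.1
```

>>> carry_out:
  steps:
    - {"xyz": [0.2, 0, 1.2], "rotation": [-0.1, 0.3, 0.1], "claw": 4}
    - {"xyz": [0, 0, 1.0], "rotation": [0, 0, 0], "claw": 4}
    - {"xyz": [0, 0, 0.4], "rotation": [0, 0, 0], "claw": 4}
    - {"xyz": [0, 0, 0], "rotation": [0, 0, 0], "claw": 4}
    - {"xyz": [0, 0, 0], "rotation": [0, 0, 0], "claw": 4}
  newtons: 30

```text
time: 26.67
tool_pos: [568.7, 261.9, 20.3]
ee_rot: [-179.9, 0.1, -137.9]
force: [0.7, 0.4, 0.9]
finger_gap: 40.2
finger_force: 0.0
```

>>> carry_out:
  steps:
    - {"xyz": [0, 0, 0], "rotation": [0, 0, 0], "claw": 3}
    - {"xyz": [0, 0, 0], "rotation": [0, 0, 0], "claw": 2.2}
    - {"xyz": [0, 0, 0], "rotation": [0, 0, 0], "claw": 1.6}
    - {"xyz": [0, 0, 0], "rotation": [0, 0, 0], "claw": 1.0}
    - {"xyz": [0, 0, 0], "rotation": [0, 0, 0], "claw": 1.0}
  newtons: 30

```text
time: 27.08
tool_pos: [569.2, 262.1, 21.1]
ee_rot: [-179.9, 0.2, -137.9]
force: [0.7, -0.5, 0.7]
finger_gap: 9.6
finger_force: 0.0
```

>>> carry_out:
  steps:
    - {"xyz": [0, 0, 0], "rotation": [0, 0, 0], "claw": 1.0}
    - {"xyz": [0, 0, 0], "rotation": [0, 0, 0], "claw": 1.0}

```text
time: 27.25
tool_pos: [569.2, 262.1, 21.0]
ee_rot: [-179.9, 0.2, -137.9]
force: [0.2, -0.8, -0.6]
finger_gap: 9.9
finger_force: 0.0
```

```bash
python3 - <<'E'
from h import *
print(bot.tips_ahead)
c=shot('wrist'); cv2.imwrite('pics/w4.png',c['img'])
for c in (c,shot('side')):
    try: spoon(c)
    except Exception as e: print(e)
E
```

```text
19.0
spoon n 3655 centre [568.8 261.3] size [109.7  15.1] handle dir deg -139.3 z 12.3
spoon n 77 centre [568.7 257.4] size [105.   16.5] handle dir deg -142.7 z 13.0
```

View pics/w4.png

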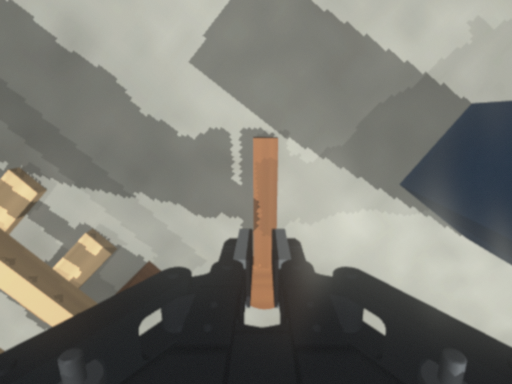

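>>> carry_out:
  steps:
    - {"xyz": [0, 0, 0], "rotation": [0, 0, 0], "claw": 0.5}
    - {"xyz": [0, 0, 0], "rotation": [0, 0, 0], "claw": 0}
    - {"xyz": [0, 0, 0], "rotation": [0, 0, 0], "claw": 0}
    - {"xyz": [0, 0, 0], "rotation": [0, 0, 0], "claw": 0}
  newtons: 30

```text
time: 27.68
tool_pos: [569.2, 262.1, 20.9]
ee_rot: [-179.9, 0.1, -137.9]
force: [-0.2, -0.2, 0.1]
finger_gap: -0.2
finger_force: 0.0
```

>>> carry_out:
  steps:
    - {"xyz": [0, 0, -0.5], "rotation": [0, 0, 0], "claw": 2}
    - {"xyz": [0, 0, 0], "rotation": [0, 0, 0], "claw": 2.6}
    - {"xyz": [0, 0, 0], "rotation": [0, 0, 0], "claw": 2.6}
    - {"xyz": [0, 0, 0.5], "rotation": [0, 0, 0], "claw": 2.6}
    - {"xyz": [0, 0, 0], "rotation": [0, 0, 0], "claw": 2.6}

```text
time: 28.1
tool_pos: [568.7, 261.9, 20.0]
ee_rot: [-179.9, 0.1, -137.9]
force: [0.3, -0.6, -0.4]
finger_gap: 26.2
finger_force: 0.0
```

>>> carry_out:
  steps:
    - {"xyz": [0, 0, 0.3], "rotation": [0, 0, 0], "claw": 2.6}
    - {"xyz": [0, 0, 0], "rotation": [0, 0, 0], "claw": 2.6}

```text
time: 28.27
tool_pos: [568.8, 261.9, 17.2]
ee_rot: [-179.9, 0.1, -137.9]
force: [-0.3, -0.6, -0.2]
finger_gap: 26.2
finger_force: 0.0
```

>>> carry_out:
  steps:
    - {"xyz": [0, 0, 0.3], "rotation": [0, 0, 0], "claw": 2.6}
    - {"xyz": [0, 0, 0], "rotation": [0, 0, 0], "claw": 2.6}

```text
time: 28.43
tool_pos: [568.9, 262.0, 14.3]
ee_rot: [-179.9, 0.1, -137.9]
force: [-0.5, -0.5, -0.2]
finger_gap: 25.9
finger_force: 0.0
```

```bash
python3 - <<'E'
from h import *
c=shot('wrist'); cv2.imwrite('pics/w5.png',c['img'])
P=cloud(c)
for u in (215,225,235,295,305,315): print(u,[(v,P[v,u].round(0).tolist()) for v in (235,245,260,275)])
for c in (c,shot('side')):
    try: spoon(c)
    except Exception as e: print(e)
go([568.5,261.5,20],R=Ro.from_euler('xyz',[180,0,222],degrees=True)); 
E
```

```text
215 [(235, [592.0, 242.0, 1.0]), (245, [578.0, 239.0, 43.0]), (260, [572.0, 239.0, 67.0]), (275, [571.0, 241.0, 78.0])]
225 [(235, [572.0, 240.0, 41.0]), (245, [571.0, 241.0, 52.0]), (260, [570.0, 243.0, 65.0]), (275, [575.0, 247.0, 66.0])]
235 [(235, [570.0, 244.0, 38.0]), (245, [574.0, 247.0, 39.0]), (260, [579.0, 252.0, 41.0]), (275, [584.0, 257.0, 43.0])]
295 [(235, [550.0, 265.0, 40.0]), (245, [550.0, 264.0, 52.0]), (260, [552.0, 263.0, 66.0]), (275, [557.0, 268.0, 65.0])]
305 [(235, [555.0, 285.0, -0.0]), (245, [548.0, 268.0, 51.0]), (260, [549.0, 266.0, 66.0]), (275, [549.0, 264.0, 79.0])]
315 [(235, [551.0, 289.0, -0.0]), (245, [546.0, 274.0, 43.0]), (260, [545.0, 266.0, 72.0]), (275, [547.0, 267.0, 78.0])]
spoon n 5124 centre [568.2 261.9] size [109.9  32.3] handle dir deg -138.2 z 12.3
spoon n 39 centre [553.6 249.1] size [67.5 10.7] handle dir deg 43.0 z 13.1
t 28.5 pos [569.1 262.   14.8] j [ 25.  33.  -2.  55.  -0. -17.] F [ 0.1  0.1 -0.5] gap 26.0 f 0
 shift cm [ 0.08 -0.   -0.52] rows>=0.1
 turn [-0.1  0.1  0.1] rows>=0.0
```

View pics/w5.png

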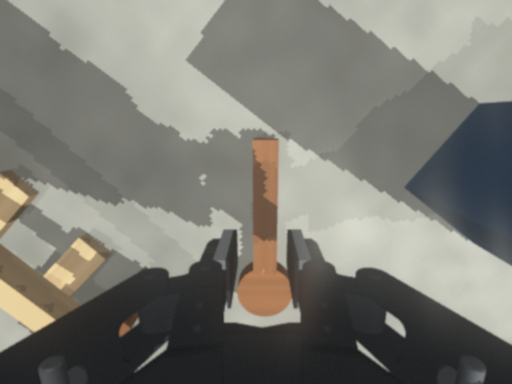

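```bash
python3 - <<'E'
from h import *
c=shot('wrist'); P=cloud(c); s=bot.get_state()
R0=Ro.from_euler('xyz',s['ee_rot'],degrees=True)
Q=R0.inv().apply((P.reshape(-1,3)-s['tool_pos'])).reshape(P.shape)
print('cam in tool',R0.inv().apply(c['T'][:3,3]-s['tool_pos']).round(1), c['T'][:3,:3].round(2).tolist())
for u in (230,234,292,298): print(u,[(v,Q[v,u].round(0).tolist(),c['img'][v,u].tolist()) for v in range(226,262,4)])
E
```

```text
cam in tool [  66.5   -0.6 -156.1] [[-0.67, -0.72, -0.2], [0.74, -0.65, -0.17], [-0.0, -0.26, 0.97]]
230 [(226, [1.0, -21.0, 15.0], [175, 187, 186]), (230, [12.0, -17.0, -20.0], [107, 109, 107]), (234, [12.0, -16.0, -24.0], [96, 97, 94]), (238, [13.0, -16.0, -31.0], [88, 89, 88]), (242, [12.0, -15.0, -34.0], [69, 70, 70]), (246, [12.0, -15.0, -39.0], [53, 57, 59]), (250, [12.0, -14.0, -42.0], [51, 55, 56]), (254, [12.0, -14.0, -46.0], [48, 51, 54]), (258, [10.0, -14.0, -46.0], [47, 51, 54])]
234 [(226, [1.0, -18.0, 15.0], [177, 189, 187]), (230, [12.0, -15.0, -20.0], [75, 80, 80]), (234, [12.0, -14.0, -24.0], [50, 54, 56]), (238, [12.0, -14.0, -29.0], [51, 53, 56]), (242, [10.0, -14.0, -29.0], [48, 51, 53]), (246, [8.0, -14.0, -29.0], [49, 52, 54]), (250, [6.0, -14.0, -30.0], [46, 50, 53]), (254, [4.0, -14.0, -29.0], [46, 49, 53]), (258, [3.0, -14.0, -31.0], [47, 50, 54])]
292 [(226, [1.0, 18.0, 15.0], [186, 198, 197]), (230, [13.0, 14.0, -21.0], [107, 111, 110]), (234, [12.0, 14.0, -25.0], [85, 88, 88]), (238, [12.0, 13.0, -30.0], [69, 74, 76]), (242, [12.0, 13.0, -34.0], [62, 66, 70]), (246, [12.0, 12.0, -39.0], [59, 65, 69]), (250, [12.0, 12.0, -42.0], [59, 64, 69]), (254, [11.0, 12.0, -43.0], [58, 64, 69]), (258, [9.0, 12.0, -43.0], [57, 64, 69])]
298 [(226, [1.0, 22.0, 15.0], [186, 200, 199]), (230, [12.0, 17.0, -19.0], [114, 119, 117]), (234, [12.0, 17.0, -24.0], [106, 108, 107]), (238, [12.0, 16.0, -29.0], [104, 107, 106]), (242, [12.0, 16.0, -35.0], [105, 108, 108]), (246, [12.0, 15.0, -39.0], [103, 105, 106]), (250, [12.0, 15.0, -41.0], [103, 105, 106]), (254, [12.0, 14.0, -47.0], [96, 99, 100]), (258, [12.0, 14.0, -49.0], [81, 85, 88])]
```

>>> carry_out:
  steps:
    - {"xyz": [0, 0, 1], "rotation": [0, 0, 0], "claw": 2.6}
    - {"xyz": [0, 0, 0.7], "rotation": [0, 0, 0], "claw": 2.6}
    - {"xyz": [0, 0, 0.5], "rotation": [0, 0, 0], "claw": 2.6}
    - {"xyz": [0, 0, 0], "rotation": [0, 0, 0], "claw": 2.6}

```text
time: 28.92
tool_pos: [568.2, 261.6, -8.8]
ee_rot: [-180.0, 0.0, -137.9]
force: [-0.0, 0.4, 0.4]
finger_gap: 26.0
finger_force: 0.0
```

>>> carry_out:
  steps:
    - {"xyz": [0, 0, 0.4], "rotation": [0, 0, 0], "claw": 2.6}
    - {"xyz": [0, 0, 0], "rotation": [0, 0, 0], "claw": 2.6}

```text
time: 29.08
tool_pos: [569.0, 262.0, -11.7]
ee_rot: [-179.9, 0.1, -137.9]
force: [1.2, -0.2, 0.3]
finger_gap: 26.0
finger_force: 0.0
```

```bash
python3 - <<'E'
from h import *
c=shot('wrist'); P=cloud(c); s=bot.get_state(); print(s['tool_pos'],s['force'])
R0=Ro.from_euler('xyz',s['ee_rot'],degrees=True)
Q=R0.inv().apply((P.reshape(-1,3)-s['tool_pos'])).reshape(P.shape)
for u in (230,298): print(u,[(v,Q[v,u].round(0).tolist(),round(float(P[v,u,2]))) for v in range(222,246,3)])
spoon(c)
E
```

```text
[569.08388855 262.03304803 -11.3665759 ] [ 0.16824387 -0.07836721  0.85557351]
230 [(222, [14.0, -18.0, -11.0], 0), (225, [12.0, -18.0, -11.0], 0), (228, [11.0, -17.0, -13.0], 1), (231, [12.0, -17.0, -21.0], 10), (234, [13.0, -16.0, -25.0], 14), (237, [12.0, -16.0, -27.0], 16), (240, [13.0, -15.0, -33.0], 21), (243, [12.0, -15.0, -34.0], 22)]
298 [(222, [14.0, 18.0, -11.0], 0), (225, [12.0, 18.0, -12.0], 0), (228, [11.0, 18.0, -12.0], 1), (231, [12.0, 17.0, -20.0], 9), (234, [12.0, 17.0, -23.0], 12), (237, [12.0, 16.0, -27.0], 16), (240, [12.0, 16.0, -31.0], 19), (243, [12.0, 16.0, -34.0], 23)]
spoon n 5991 centre [562.7 258.4] size [97.1 32.9] handle dir deg -138.2 z 12.3
```

>>> carry_out:
  steps:
    - {"xyz": [0, 0, 0.4], "rotation": [0, 0, 0], "claw": 2.6}
    - {"xyz": [0, 0, 0], "rotation": [0, 0, 0], "claw": 2.2}
    - {"xyz": [0, 0, 0], "rotation": [0, 0, 0], "claw": 1.8}
    - {"xyz": [0, 0, 0], "rotation": [0, 0, 0], "claw": 1.2}
    - {"xyz": [0, 0, 0], "rotation": [0, 0, 0], "claw": 0.8}
  newtons: 30

```text
time: 29.55
tool_pos: [570.9, 262.8, -12.9]
ee_rot: [-179.8, 0.4, -137.9]
force: [-2.6, -2.1, 23.8]
finger_gap: 13.1
finger_force: 45.3
```

>>> carry_out:
  steps:
    - {"xyz": [0, 0, 0], "rotation": [0, 0, 0], "claw": 0.6}
    - {"xyz": [0, 0, 0], "rotation": [0, 0, 0], "claw": 0.6}
    - {"xyz": [0, 0, 0], "rotation": [0, 0, 0], "claw": 0.6}

```text
time: 29.8
tool_pos: [570.9, 262.8, -12.9]
ee_rot: [-179.8, 0.4, -137.9]
force: [-2.4, -1.3, 23.6]
finger_gap: 12.9
finger_force: 45.3
```

>>> carry_out:
  steps:
    - {"xyz": [0, 0, -0.5], "rotation": [0, 0, 0], "claw": 0.6}
    - {"xyz": [0, 0, -1.5], "rotation": [0, 0, 0], "claw": 0.6}
    - {"xyz": [0, 0, -3.5], "rotation": [0, 0, 0], "claw": 0.6}
    - {"xyz": [0, 0, -4], "rotation": [0, 0, 0], "claw": 0.6}
    - {"xyz": [0, 0, -3], "rotation": [0, 0, 0], "claw": 0.6}

```text
time: 30.22
tool_pos: [569.1, 262.1, 112.8]
ee_rot: [-179.9, 0.2, -137.9]
force: [1.5, 0.5, -0.8]
finger_gap: 13.0
finger_force: 29.7
```

>>> carry_out:
  steps:
    - {"xyz": [0, 0, 0], "rotation": [0, 0, 6.6], "claw": 0.6}
    - {"xyz": [0, 0, 0], "rotation": [0, 0, 6.6], "claw": 0.6}
    - {"xyz": [0, 0, 0], "rotation": [0, 0, 6.6], "claw": 0.6}
    - {"xyz": [0, 0, 0], "rotation": [0, 0, 6.6], "claw": 0.6}
    - {"xyz": [0, 0, 0], "rotation": [0, 0, 6.6], "claw": 0.6}

```text
time: 30.63
tool_pos: [568.9, 262.0, 110.0]
ee_rot: [180.0, 0.2, -171.2]
force: [-0.3, -0.3, -0.6]
finger_gap: 13.1
finger_force: 29.7
```

>>> carry_out:
  steps:
    - {"xyz": [0, 0, 0], "rotation": [0, 0, 6.6], "claw": 0.6}
    - {"xyz": [0, 0, 0], "rotation": [0, 0, 6.6], "claw": 0.6}
    - {"xyz": [0, 0, 0], "rotation": [0, 0, 0], "claw": 0.6}

```text
time: 30.88
tool_pos: [568.9, 262.0, 110.0]
ee_rot: [179.9, 0.2, 175.6]
force: [-0.5, -0.2, -0.2]
finger_gap: 13.2
finger_force: 29.7
```

```bash
python3 - <<'E'
from h import *
go([678,135,110],R=Ro.from_euler('xyz',[180,0,176.2],degrees=True)); 
c=shot('wrist'); cv2.imwrite('pics/w6.png',c['img']); P=cloud(c); 
hs=cv2.cvtColor(c['img'],cv2.COLOR_BGR2HSV); s=bot.get_state()
m=(hs[...,0]>5)&(hs[...,0]<22)&(hs[...,1]>90)&(abs(P[...,2]-110)<60)&(np.hypot(P[...,0]-s['tool_pos'][0],P[...,1]-s['tool_pos'][1])<90)
q=P[m]; print(len(q)); q=q[q[:,2]>np.percentile(q[:,2],90)-15]; print(cv2.minAreaRect(q[:,:2].astype(np.float32)),np.percentile(q[:,2],[5,50,95]))
R0=Ro.from_euler('xyz',s['ee_rot'],degrees=True); t=R0.inv().apply(q-s['tool_pos']); print(t.min(0),t.max(0),np.polyfit(t[:,0],t[:,2],1))
E
```

```text
t 30.9 pos [568.9 262.  110. ] j [25. 29.  7. 67. -0. 29.] F [-0.5 -0.2 -0.2] gap 13.2 f 30
 shift cm [-11.86 -11.82   0.02] rows>=4.0
 turn [ 0.1  0.2 -0.6] rows>=0.1
5539
((561.4229125976562, 261.74554443359375), (22.659725189208984, 97.64226531982422), 84.63097381591797) [134.26006957 135.22136114 136.23808528]
[-41.47714426 -13.22960033 -59.90422176] [ 56.07653445   9.46997266 -18.39948724] [-2.26818706e-03 -2.54301742e+01]
```

View pics/w6.png

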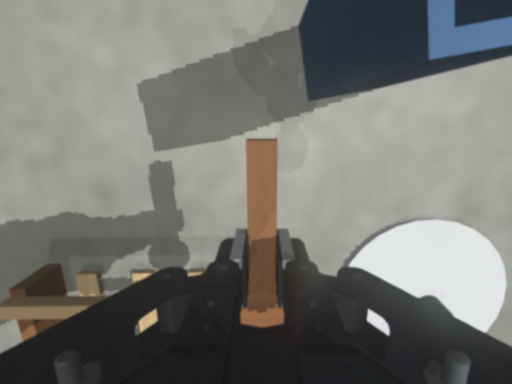

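>>> carry_out:
  steps:
    - {"xyz": [-2.35, -2.36, 0], "rotation": [0, 0, -0.1], "claw": 0.6}
    - {"xyz": [-2.35, -2.36, 0], "rotation": [0, 0, -0.1], "claw": 0.6}
    - {"xyz": [-2.35, -2.36, 0], "rotation": [0, 0, -0.1], "claw": 0.6}
    - {"xyz": [-2.35, -2.36, 0], "rotation": [0, 0, -0.1], "claw": 0.6}
    - {"xyz": [-2.35, -2.36, 0], "rotation": [0, 0, -0.1], "claw": 0.6}

```text
time: 31.35
tool_pos: [678.9, 135.0, 110.3]
ee_rot: [180.0, 0.2, 176.7]
force: [0.2, -0.8, -0.2]
finger_gap: 12.8
finger_force: 29.7
```

>>> carry_out:
  steps:
    - {"xyz": [0, 0, 0], "rotation": [0, 0, 0], "claw": 0.6}
    - {"xyz": [0, 0, 1.5], "rotation": [0, 0, 0], "claw": 0.6}
    - {"xyz": [0, 0, 0], "rotation": [0, 0, 0], "claw": 0.6}

```text
time: 31.6
tool_pos: [677.5, 135.5, 92.8]
ee_rot: [180.0, 0.0, 176.6]
force: [-0.9, 0.1, -1.8]
finger_gap: 12.8
finger_force: 29.7
```

```bash
python3 - <<'E'
from h import *
go([677,136,48],R=Ro.from_euler('xyz',[180,0,176.2],degrees=True)); 
c=shot('wrist'); cv2.imwrite('pics/w7.png',c['img']); P=cloud(c); s=bot.get_state()
R0=Ro.from_euler('xyz',s['ee_rot'],degrees=True)
q=near(P,676,136,130,52,66); t=R0.inv().apply(q-s['tool_pos']); 
h,e=np.histogram(t[:,0],np.arange(-60,70,4)); print([(int(a),int(b)) for a,b in zip(e,h)])
E
```

```text
t 31.6 pos [677.5 135.5  92.8] j [11. 38. 19. 71.  0. 15.] F [-0.9  0.1 -1.8] gap 12.8 f 30
 shift cm [0.05 0.05 4.48] rows>=1.1
 turn [0.  0.  0.4] rows>=0.1
[(-60, 0), (-56, 0), (-52, 0), (-48, 0), (-44, 0), (-40, 0), (-36, 747), (-32, 963), (-28, 1028), (-24, 1130), (-20, 0), (-16, 0), (-12, 0), (-8, 0), (-4, 0), (0, 0), (4, 0), (8, 0), (12, 0), (16, 0), (20, 0), (24, 1281), (28, 1630), (32, 1654), (36, 863), (40, 0), (44, 0), (48, 0), (52, 0), (56, 0), (60, 0), (64, 0)]
```

View pics/w7.png

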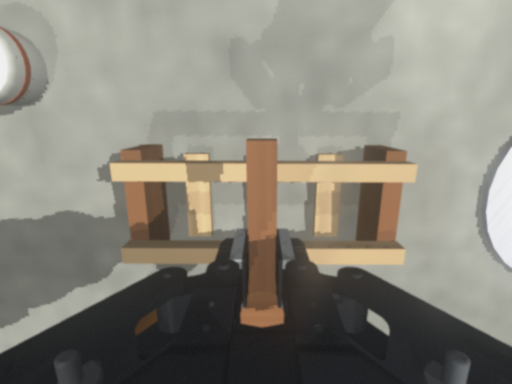

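>>> carry_out:
  steps:
    - {"xyz": [0, 0, 1.2], "rotation": [0, 0, 0], "claw": 0.6}
    - {"xyz": [0, 0, 1.2], "rotation": [0, 0, 0], "claw": 0.6}
    - {"xyz": [0, 0, 1.2], "rotation": [0, 0, 0], "claw": 0.6}
    - {"xyz": [0, 0, 0.6], "rotation": [0, 0, 0], "claw": 0.6}
    - {"xyz": [0, 0, 0], "rotation": [0, 0, 0], "claw": 0.6}

```text
time: 32.07
tool_pos: [677.3, 136.6, 52.3]
ee_rot: [180.0, 0.1, 176.5]
force: [-0.3, 0.5, 0.4]
finger_gap: 13.0
finger_force: 29.7
```

>>> carry_out:
  steps:
    - {"xyz": [0, 0, 0.15], "rotation": [0, 0, 0], "claw": 0.6}
    - {"xyz": [0, 0, 0], "rotation": [0, 0, 0], "claw": 0.6}

```text
time: 32.23
tool_pos: [678.5, 136.5, 52.5]
ee_rot: [179.9, 0.2, 176.4]
force: [0.2, -0.7, -0.6]
finger_gap: 13.0
finger_force: 29.7
```

>>> carry_out:
  steps:
    - {"xyz": [0, 0, 0.25], "rotation": [0, 0, 0], "claw": 0.6}
    - {"xyz": [0, 0, 0], "rotation": [0, 0, 0], "claw": 0.6}

```text
time: 32.4
tool_pos: [678.4, 136.4, 49.4]
ee_rot: [179.9, 0.2, 176.4]
force: [-0.7, -0.0, -1.1]
finger_gap: 12.9
finger_force: 29.7
```

>>> carry_out:
  steps:
    - {"xyz": [0, 0, 0.2], "rotation": [0, 0, 0], "claw": 0.6}
    - {"xyz": [0, 0, 0], "rotation": [0, 0, 0], "claw": 0.6}

```text
time: 32.57
tool_pos: [678.4, 136.4, 47.2]
ee_rot: [179.9, 0.2, 176.4]
force: [0.3, -0.1, -0.0]
finger_gap: 12.7
finger_force: 29.8
```

>>> carry_out:
  steps:
    - {"xyz": [0, 0, 0.1], "rotation": [0, 0, 0], "claw": 0.6}
    - {"xyz": [0, 0, 0], "rotation": [0, 0, 0], "claw": 1.5}
    - {"xyz": [0, 0, 0], "rotation": [0, 0, 0], "claw": 2.2}
    - {"xyz": [0, 0, 0], "rotation": [0, 0, 0], "claw": 3}
    - {"xyz": [0, 0, 0], "rotation": [0, 0, 0], "claw": 3}

```text
time: 32.98
tool_pos: [678.2, 136.3, 46.0]
ee_rot: [180.0, 0.2, 176.4]
force: [-0.1, -0.2, -0.8]
finger_gap: 29.5
finger_force: 0.0
```

>>> carry_out:
  steps:
    - {"xyz": [0, 0, -1], "rotation": [0, 0, 0], "claw": 3}
    - {"xyz": [0, 0, -3], "rotation": [0, 0, 0], "claw": 3}
    - {"xyz": [0, 0, -4], "rotation": [0, 0, 0], "claw": 3}
    - {"xyz": [0, 0, -4], "rotation": [0, 0, 0], "claw": 3}
    - {"xyz": [0, 0, 0], "rotation": [0, 0, 0], "claw": 3}

```text
time: 33.4
tool_pos: [680.6, 136.8, 175.6]
ee_rot: [179.8, 0.8, 176.4]
force: [0.8, 0.5, 1.7]
finger_gap: 30.2
finger_force: 0.0
```

```bash
python3 - <<'E'
from h import *
c=shot('wrist'); P=cloud(c); s=bot.get_state(); print(s['tool_pos'])
hs=cv2.cvtColor(c['img'],cv2.COLOR_BGR2HSV)
q=near(P,676,136,80,68,76); q=q[:,:3]; r=cv2.minAreaRect(q[:,:2].astype(np.float32)); print(len(q),r,np.percentile(q[:,2],[2,50,98]))
A=np.c_[q,np.ones(len(q))]; print(np.linalg.lstsq(np.c_[q[:,:2]-q[:,:2].mean(0),np.ones(len(q))],q[:,2],rcond=None)[0])
for n in('top','side'):
    P=cloud(shot(n)); print(n)
    for x,y in[(545,-34),(436,-34),(421,-163),(622,-281),(570,-260),(516,-239)]:
        k=near(P,x,y,50,58,72); print((x,y),len(k),np.median(k,0).round(1) if len(k) else '',k[:,:2].std(0).round(1))
R=lambda y:Ro.from_euler('xyz',[180,0,y],degrees=True)
from fk import ik6
for t in([545,-34,60],[436,-34,60],[421,-163,60],[615,-224,60],[562,-203,60],[526,-296,60],[579,-317,60]):
    b=np.degrees(np.arctan2(t[1],t[0])); print(t,b,ik6(t,R(b+90))[0])
E
```

```text
[680.12583148 136.7171346  171.86942821]
2305 ((676.9867553710938, 134.93634033203125), (33.35670471191406, 109.00774383544922), 85.91517639160156) [70.77851088 72.31589982 73.70798555]
[ 2.38537101e-04 -6.69197379e-05  7.23111723e+01]
top
(545, -34) 50 [562.9 -51.8  64.1] [5.6 5.3]
(436, -34) 50 [435.8 -35.   64.3] [5.4 5.3]
(421, -163) 54 [ 420.1 -163.2   64.8] [5.4 5.6]
(622, -281) 53 [ 621.2 -278.9   67.8] [14.3  7.2]
(570, -260) 64 [ 569.8 -259.3   67.8] [21.8  9.5]
(516, -239) 59 [ 517.1 -239.5   67.9] [14.9  7.4]
side
(545, -34) 45 [563.8 -50.8  64.1] [5.8 5.9]
(436, -34) 46 [435.5 -35.4  64. ] [5.6 5.8]
(421, -163) 52 [ 422.  -163.3   64. ] [5.4 5.6]
(622, -281) 74 [ 622.2 -279.3   67.7] [16.5  8.1]
(570, -260) 76 [ 570.4 -260.7   67.5] [19.3  9. ]
(516, -239) 72 [ 516.9 -240.6   67.6] [12.7  7.1]
[545, -34, 60] -3.569789277982974 [ -4.  22. -12.  55.  -0.  90.]
[436, -34, 60] -4.458995525145721 [ -4.  10. -29.  51.  -0.  90.]
[421, -163, 60] -21.16507775375293 [-21.  12. -27.  51.   0.  90.]
[615, -224, 60] -20.013022080864356 [-20.  35.   8.  63.   0.  90.]
[562, -203, 60] -19.86022471249512 [-20.  28.  -3.  58.   0.  90.]
[526, -296, 60] -29.368095741147016 [-29.  29.  -2.  59.   0.  90.]
[579, -317, 60] -28.700514619454644 [-29.  36.   9.  63.  -0.  90.]
```

>>> carry_out:
  steps:
    - {"xyz": [1.75, -3.25, 0], "rotation": [0, 0, 0], "claw": 4}
    - {"xyz": [1.75, -3.25, 0], "rotation": [0, 0, 0], "claw": 4}
    - {"xyz": [1.75, -3.25, 0], "rotation": [0, 0, 0], "claw": 4}
    - {"xyz": [1.75, -3.25, 0], "rotation": [0, 0, 0], "claw": 4}
    - {"xyz": [1.75, -3.25, 0], "rotation": [0, 0, 0], "claw": 4}

```text
time: 33.97
tool_pos: [578.2, -21.6, 164.5]
ee_rot: [180.0, 0.0, 176.4]
force: [0.5, -1.2, 0.6]
finger_gap: 39.7
finger_force: 0.0
```

>>> carry_out:
  steps:
    - {"xyz": [1.75, -3.25, 0], "rotation": [0, 0, 0], "claw": 4}
    - {"xyz": [0, 0, 0], "rotation": [0, 0, 0], "claw": 4}

```text
time: 34.13
tool_pos: [557.0, -56.0, 165.0]
ee_rot: [-180.0, -0.0, 176.2]
force: [-1.6, -0.0, -1.0]
finger_gap: 40.1
finger_force: 0.0
```

```bash
cat >> h.py <<'E'
D=Ro.from_euler('xyz',[180,0,176.4],degrees=True)
def knob(c,x,y,r=30,z0=58,z1=72):
    k=near(cloud(c),x,y,r,z0,z1)
    if len(k)<8: return 'none'
    cc,_=cv2.minEnclosingCircle(k[:,:2].astype(np.float32)); return len(k),np.median(k,0).round(1),np.round(cc,1)
E
python3 - <<'E'
from h import *
for n in('wrist','side'): print(n,knob(shot(n),563,-51))
go([563.3,-51.3,26],R=D)
E
```

```text
wrist (430, array([563.1, -51.9,  64.2]), array([563.9, -51.9]))
side (41, array([563.5, -50.1,  64.4]), array([565.3, -48.9]))
t 34.2 pos [559.7 -52.8 165.1] j [-5. 20.  1. 71.  0. -2.] F [ 1.1  0.3 -0.1] gap 39.9 f 0
 shift cm [-0.33  0.16 13.91] rows>=3.3
 turn [ 0.1  0.1 -0.1] rows>=0.0
```

>>> carry_out:
  steps:
    - {"xyz": [-0.33, 0.1, 2.5], "rotation": [0, 0, 0], "claw": 4}
    - {"xyz": [0, 0, 3], "rotation": [0, 0, 0], "claw": 4}
    - {"xyz": [0, 0, 3], "rotation": [0, 0, 0], "claw": 4}
    - {"xyz": [0, 0, 2], "rotation": [0, 0, 0], "claw": 4}
    - {"xyz": [0, 0, 0], "rotation": [0, 0, 0], "claw": 4}

```text
time: 34.65
tool_pos: [561.8, -49.6, 56.0]
ee_rot: [179.9, -0.3, 176.5]
force: [-1.2, 0.4, -0.8]
finger_gap: 40.1
finger_force: 0.0
```

>>> carry_out:
  steps:
    - {"xyz": [0, 0, 0], "rotation": [0, 0, 0], "claw": 4}
    - {"xyz": [0, 0, 0], "rotation": [0, 0, 0], "claw": 4}

```text
time: 34.82
tool_pos: [565.3, -50.4, 61.8]
ee_rot: [180.0, 0.2, 176.4]
force: [-0.4, -0.2, 0.6]
finger_gap: 39.9
finger_force: 0.0
```

```bash
python3 - <<'E'
from h import *
print(knob(shot('wrist'),563,-51))
go([563.3,-51.7,28],R=D)
E
```

```text
(1118, array([562.6, -51.5,  64.2]), array([564. , -51.8]))
t 34.9 pos [565.6 -50.6  62.2] j [-5. 24. -8. 57.  0. -2.] F [-0.3  0.1 -0.1] gap 40.0 f 0
 shift cm [ 0.24 -0.13  3.41] rows>=0.8
 turn [0.  0.3 0. ] rows>=0.0
```

>>> carry_out:
  steps:
    - {"xyz": [0.2, -0.1, 1], "rotation": [0, 0.2, 0], "claw": 4}
    - {"xyz": [0, 0, 1.2], "rotation": [0, 0, 0], "claw": 4}
    - {"xyz": [0, 0, 1.2], "rotation": [0, 0, 0], "claw": 4}
    - {"xyz": [0, 0, 0], "rotation": [0, 0, 0], "claw": 4}
    - {"xyz": [0, 0, 0], "rotation": [0, 0, 0], "claw": 4}

```text
time: 35.28
tool_pos: [562.6, -51.8, 26.7]
ee_rot: [180.0, -0.0, 176.4]
force: [0.2, -0.5, -0.3]
finger_gap: 39.7
finger_force: 0.0
```

>>> carry_out:
  steps:
    - {"xyz": [0, 0, 0], "rotation": [0, 0, 0], "claw": 3.2}
    - {"xyz": [0, 0, 0], "rotation": [0, 0, 0], "claw": 2.6}
    - {"xyz": [0, 0, 0], "rotation": [0, 0, 0], "claw": 2.2}
    - {"xyz": [0, 0, 0], "rotation": [0, 0, 0], "claw": 1.6}
    - {"xyz": [0, 0, 0], "rotation": [0, 0, 0], "claw": 1.6}
  newtons: 30

```text
time: 35.7
tool_pos: [562.9, -51.5, 27.2]
ee_rot: [179.9, 0.0, 176.4]
force: [-1.6, 3.2, 5.6]
finger_gap: 21.4
finger_force: 29.2
```

>>> carry_out:
  steps:
    - {"xyz": [0, 0, 0], "rotation": [0, 0, 0], "claw": 1.6}
    - {"xyz": [0, 0, -0.5], "rotation": [0, 0, 0], "claw": 1.6}
    - {"xyz": [0, 0, -2], "rotation": [0, 0, 0], "claw": 1.6}
    - {"xyz": [0, 0, -3], "rotation": [0, 0, 0], "claw": 1.6}
    - {"xyz": [0, 0, -3], "rotation": [0, 0, 0], "claw": 1.6}

```text
time: 36.12
tool_pos: [561.5, -51.9, 112.4]
ee_rot: [180.0, -0.2, 176.4]
force: [1.5, 0.4, -1.2]
finger_gap: 20.8
finger_force: 29.5
```

```bash
python3 - <<'E'
from h import *
go([615.4,-224.0,115],R=D)
c=shot('side');cv2.imwrite('pics/s5.png',cv2.resize(c['img'][120:320,150:416],None,fx=2,fy=2))
E
```

```text
t 36.1 pos [561.5 -51.9 112.4] j [-5. 22. -4. 64.  0. -2.] F [ 1.5  0.4 -1.2] gap 20.8 f 29
 shift cm [ -6.46 -16.83  -0.29] rows>=4.3
 turn [ 0.  -0.2 -0. ] rows>=0.0
```

View pics/s5.png

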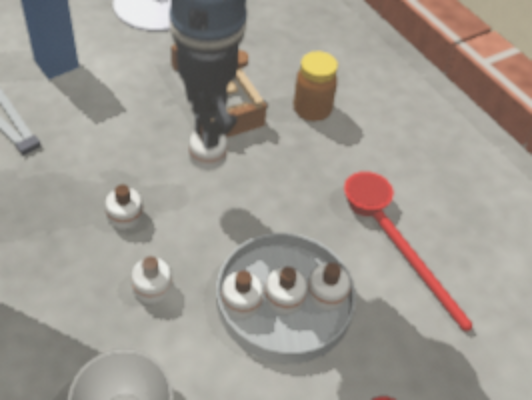

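>>> carry_out:
  steps:
    - {"xyz": [-1.29, -3.37, 0], "rotation": [0, 0, 0], "claw": 1.6}
    - {"xyz": [-1.29, -3.37, 0], "rotation": [0, 0, 0], "claw": 1.6}
    - {"xyz": [-1.29, -3.37, 0], "rotation": [0, 0, 0], "claw": 1.6}
    - {"xyz": [-1.29, -3.37, 0], "rotation": [0, 0, 0], "claw": 1.6}
    - {"xyz": [-1.29, -3.37, 0], "rotation": [0, 0, 0], "claw": 1.6}

```text
time: 36.58
tool_pos: [616.4, -225.9, 111.6]
ee_rot: [180.0, -0.0, 176.4]
force: [1.4, 0.5, -0.8]
finger_gap: 20.9
finger_force: 29.6
```

>>> carry_out:
  steps:
    - {"xyz": [0, 0, 0], "rotation": [0, 0, 0], "claw": 1.6}
    - {"xyz": [0, 0, 0], "rotation": [0, 0, 0], "claw": 1.6}
    - {"xyz": [0, 0, 0], "rotation": [0, 0, 0], "claw": 1.6}

```text
time: 36.83
tool_pos: [616.0, -223.9, 111.2]
ee_rot: [179.9, -0.1, 176.4]
force: [-0.0, -0.1, -1.7]
finger_gap: 20.7
finger_force: 29.7
```

```bash
python3 - <<'E'
from h import *
go([615.4,-224.0,33],R=D)
c=shot('wrist'); print(knob(c,622,-280),knob(c,570,-260,25),knob(c,516,-240))
r=near(cloud(c),570.5,-260,100,26,33); d=np.hypot(r[:,0]-570.5,r[:,1]+260); r=r[abs(d-89)<7]; print('tin',circ(r[:,:2]),len(r), np.degrees(np.arctan2(r[:,1]+260,r[:,0]-570)).min(),np.degrees(np.arctan2(r[:,1]+260,r[:,0]-570)).max())
b=near(cloud(c),615,-224,35,90,130); print(len(b)); 
k=near(cloud(c),615,-224,25,110,140);print(len(k))
E
```

```text
t 36.8 pos [ 616.  -223.9  111.2] j [-20.  33.  13.  70.   0. -16.] F [-0.  -0.1 -1.7] gap 20.7 f 30
 shift cm [ 0.04 -0.02  7.82] rows>=1.9
 turn [ 0.1 -0.1 -0. ] rows>=0.0
(756, array([ 622.7, -280.7,   68.1]), array([ 624.3, -281.6])) (823, array([ 570.5, -260.3,   68.2]), array([ 570.9, -261. ])) (1002, array([ 518. , -240. ,   68.1]), array([ 517.6, -240.4]))
tin (array([ 571.03167011, -261.07946232]), np.float64(87.99679732039506)) 3737 -179.79588047667556 179.96603557430163
3659
3637
```

>>> carry_out:
  steps:
    - {"xyz": [0, -0.08, 2], "rotation": [0, 0, 0], "claw": 1.6}
    - {"xyz": [0, 0, 2], "rotation": [0, 0, 0], "claw": 1.6}
    - {"xyz": [0, 0, 1.5], "rotation": [0, 0, 0], "claw": 1.6}
    - {"xyz": [0, 0, 1], "rotation": [0, 0, 0], "claw": 1.6}
    - {"xyz": [0, 0, 0], "rotation": [0, 0, 0], "claw": 1.6}

```text
time: 37.3
tool_pos: [615.0, -223.3, 44.7]
ee_rot: [179.9, -0.2, 176.5]
force: [-0.8, -0.2, -2.4]
finger_gap: 20.5
finger_force: 29.7
```

>>> carry_out:
  steps:
    - {"xyz": [0, 0, 0], "rotation": [0, 0, 0], "claw": 1.6}
    - {"xyz": [0, 0, 0], "rotation": [0, 0, 0], "claw": 1.6}

```text
time: 37.47
tool_pos: [616.8, -224.6, 47.8]
ee_rot: [180.0, 0.0, 176.4]
force: [0.4, 0.1, -1.4]
finger_gap: 21.4
finger_force: 29.7
```

```bash
python3 - <<'E'
from h import *
go([615.6,-224.8,32],R=D)
E
```

```text
t 37.5 pos [ 616.8 -224.6   47.8] j [-20.  35.   7.  62.   0. -16.] F [ 0.4  0.1 -1.4] gap 21.4 f 30
 shift cm [ 0.12 -0.03  1.58] rows>=0.4
 turn [0. 0. 0.] rows>=0.0
```

>>> carry_out:
  steps:
    - {"xyz": [0.1, 0, 0.6], "rotation": [0, 0, 0], "claw": 1.6}
    - {"xyz": [0, 0, 0.5], "rotation": [0, 0, 0], "claw": 1.6}
    - {"xyz": [0, 0, 0.4], "rotation": [0, 0, 0], "claw": 1.6}
    - {"xyz": [0, 0, 0], "rotation": [0, 0, 0], "claw": 1.6}
    - {"xyz": [0, 0, 0], "rotation": [0, 0, 0], "claw": 1.6}

```text
time: 37.88
tool_pos: [615.1, -224.7, 31.3]
ee_rot: [179.9, -0.0, 176.4]
force: [0.3, 1.1, -1.4]
finger_gap: 21.2
finger_force: 33.3
```

>>> carry_out:
  steps:
    - {"xyz": [0, 0, 0.1], "rotation": [0, 0, 0], "claw": 1.6}
    - {"xyz": [0, 0, 0], "rotation": [0, 0, 0], "claw": 1.6}

```text
time: 38.05
tool_pos: [615.3, -224.8, 31.0]
ee_rot: [180.0, -0.0, 176.4]
force: [-3.4, 1.6, 7.8]
finger_gap: 20.9
finger_force: 35.7
```

>>> carry_out:
  steps:
    - {"xyz": [0, 0, 0], "rotation": [0, 0, 0], "claw": 2.4}
    - {"xyz": [0, 0, 0], "rotation": [0, 0, 0], "claw": 3}
    - {"xyz": [0, 0, 0], "rotation": [0, 0, 0], "claw": 3.4}
    - {"xyz": [0, 0, 0], "rotation": [0, 0, 0], "claw": 3.4}
    - {"xyz": [0, 0, -1], "rotation": [0, 0, 0], "claw": 3.4}

```text
time: 38.47
tool_pos: [614.1, -224.3, 39.0]
ee_rot: [179.9, -0.2, 176.4]
force: [-0.3, -0.4, -0.0]
finger_gap: 33.8
finger_force: 0.0
```

>>> carry_out:
  steps:
    - {"xyz": [0, 0, -2.5], "rotation": [0, 0, 0], "claw": 3.4}
    - {"xyz": [0, 0, -3], "rotation": [0, 0, 0], "claw": 3.4}
    - {"xyz": [0, 0, -3], "rotation": [0, 0, 0], "claw": 3.4}
    - {"xyz": [0, 0, 0], "rotation": [0, 0, 0], "claw": 3.4}

```text
time: 38.8
tool_pos: [617.7, -225.7, 132.5]
ee_rot: [-179.9, 0.4, 176.4]
force: [1.0, -0.4, 0.5]
finger_gap: 33.8
finger_force: 0.0
```

```bash
python3 - <<'E'
from h import *
c=shot('wrist'); print(knob(c,615,-225,28),knob(c,622,-280,25),knob(c,570,-260,25))
c=shot('side'); print(knob(c,436,-35,60),knob(c,421,-163,60))
E
```

```text
(609, array([ 615.3, -226.6,   68.1]), array([ 616.5, -226.7])) (630, array([ 622.9, -280.8,   68.2]), array([ 624.3, -282. ])) (688, array([ 570.4, -260.5,   68.2]), array([ 570.9, -261.2]))
(47, array([435.9, -34.8,  63.7]), array([436.2, -33.2])) (54, array([ 421.3, -163.9,   64.5]), array([ 420.9, -162.2]))
```

>>> carry_out:
  steps:
    - {"xyz": [2.7, 2.55, 0], "rotation": [0, 0, 0], "claw": 4}
    - {"xyz": [2.7, 2.55, 0], "rotation": [0, 0, 0], "claw": 4}
    - {"xyz": [2.7, 2.55, 0], "rotation": [0, 0, 0], "claw": 4}
    - {"xyz": [2.7, 2.55, 0], "rotation": [0, 0, 0], "claw": 4}
    - {"xyz": [2.7, 2.55, 0], "rotation": [0, 0, 0], "claw": 4}

```text
time: 39.32
tool_pos: [486.3, -87.9, 124.6]
ee_rot: [179.9, -0.1, 176.4]
force: [0.3, 0.9, 0.4]
finger_gap: 39.8
finger_force: 0.0
```

>>> carry_out:
  steps:
    - {"xyz": [2.7, 2.55, 0], "rotation": [0, 0, 0], "claw": 4}
    - {"xyz": [2.7, 2.55, 0], "rotation": [0, 0, 0], "claw": 4}
    - {"xyz": [0, 0, 0], "rotation": [0, 0, 0], "claw": 4}
    - {"xyz": [0, 0, 0], "rotation": [0, 0, 0], "claw": 4}
    - {"xyz": [0, 0, 0], "rotation": [0, 0, 0], "claw": 4}

```text
time: 39.73
tool_pos: [437.9, -34.8, 125.5]
ee_rot: [180.0, -0.1, 176.4]
force: [0.2, -0.9, 0.2]
finger_gap: 39.9
finger_force: 0.0
```

```bash
python3 - <<'E'
from h import *
print(knob(shot('wrist'),436,-35,60))
go([435.7,-35.2,60],R=D)
E
```

```text
(602, array([435.3, -35.5,  64.2]), array([436. , -35.6]))
t 39.8 pos [438.2 -35.1 125.5] j [ -5.   8. -21.  61.   0.  -1.] F [ 0.7 -0.6 -0.2] gap 40.4 f 0
 shift cm [ 0.24 -0.03  6.55] rows>=1.6
 turn [ 0.  -0.1 -0. ] rows>=0.0
```

>>> carry_out:
  steps:
    - {"xyz": [0.25, 0, 2.5], "rotation": [0, 0, 0], "claw": 4}
    - {"xyz": [0, 0, 2.5], "rotation": [0, 0, 0], "claw": 4}
    - {"xyz": [0, 0, 1.5], "rotation": [0, 0, 0], "claw": 4}
    - {"xyz": [0, 0, 0], "rotation": [0, 0, 0], "claw": 4}
    - {"xyz": [0, 0, 0], "rotation": [0, 0, 0], "claw": 4}

```text
time: 40.2
tool_pos: [435.2, -35.1, 60.4]
ee_rot: [180.0, -0.1, 176.3]
force: [-0.1, -0.1, 0.0]
finger_gap: 39.8
finger_force: 0.0
```

>>> carry_out:
  steps:
    - {"xyz": [0, 0, 1.2], "rotation": [0, 0, 0], "claw": 4}
    - {"xyz": [0, 0, 1.2], "rotation": [0, 0, 0], "claw": 4}
    - {"xyz": [0, 0, 0.8], "rotation": [0, 0, 0], "claw": 4}
    - {"xyz": [0, 0, 0], "rotation": [0, 0, 0], "claw": 4}
    - {"xyz": [0, 0, 0], "rotation": [0, 0, 0], "claw": 4}

```text
time: 40.62
tool_pos: [435.7, -34.7, 29.3]
ee_rot: [180.0, -0.0, 176.4]
force: [0.2, 0.2, -0.2]
finger_gap: 40.3
finger_force: 0.0
```

>>> carry_out:
  steps:
    - {"xyz": [0, 0, 0.2], "rotation": [0, 0, 0], "claw": 3.2}
    - {"xyz": [0, 0, 0], "rotation": [0, 0, 0], "claw": 2.6}
    - {"xyz": [0, 0, 0], "rotation": [0, 0, 0], "claw": 2.2}
    - {"xyz": [0, 0, 0], "rotation": [0, 0, 0], "claw": 1.6}
    - {"xyz": [0, 0, 0], "rotation": [0, 0, 0], "claw": 1.6}
  newtons: 30

```text
time: 41.03
tool_pos: [435.8, -34.4, 27.3]
ee_rot: [179.9, 0.0, 176.4]
force: [-0.0, 2.6, 6.1]
finger_gap: 20.8
finger_force: 29.4
```

>>> carry_out:
  steps:
    - {"xyz": [0, 0, 0], "rotation": [0, 0, 0], "claw": 1.6}
    - {"xyz": [0, 0, -0.5], "rotation": [0, 0, 0], "claw": 1.6}
    - {"xyz": [0, 0, -2.5], "rotation": [0, 0, 0], "claw": 1.6}
    - {"xyz": [0, 0, -3], "rotation": [0, 0, 0], "claw": 1.6}
    - {"xyz": [0, 0, -3], "rotation": [0, 0, 0], "claw": 1.6}

```text
time: 41.45
tool_pos: [434.5, -34.6, 117.9]
ee_rot: [180.0, -0.1, 176.4]
force: [0.7, -0.4, -1.4]
finger_gap: 21.0
finger_force: 29.5
```

>>> carry_out:
  steps:
    - {"xyz": [-2.28, -2.69, 0], "rotation": [0, 0, 0], "claw": 1.6}
    - {"xyz": [-2.28, -2.69, 0], "rotation": [0, 0, 0], "claw": 1.6}
    - {"xyz": [-2.28, -2.69, 0], "rotation": [0, 0, 0], "claw": 1.6}
    - {"xyz": [-2.28, -2.69, 0], "rotation": [0, 0, 0], "claw": 1.6}
    - {"xyz": [-2.28, -2.69, 0], "rotation": [0, 0, 0], "claw": 1.6}

```text
time: 41.87
tool_pos: [541.2, -177.6, 116.9]
ee_rot: [180.0, -0.0, 176.4]
force: [0.5, 0.9, -0.8]
finger_gap: 20.6
finger_force: 29.6
```

>>> carry_out:
  steps:
    - {"xyz": [-2.28, -2.69, 0], "rotation": [0, 0, 0], "claw": 1.6}
    - {"xyz": [0, 0, 0], "rotation": [0, 0, 0], "claw": 1.6}
    - {"xyz": [0, 0, 0], "rotation": [0, 0, 0], "claw": 1.6}
    - {"xyz": [0, 0, 0], "rotation": [0, 0, 0], "claw": 1.6}

```text
time: 42.2
tool_pos: [561.2, -204.1, 116.4]
ee_rot: [179.9, -0.1, 176.4]
force: [-0.3, 0.0, -1.2]
finger_gap: 20.8
finger_force: 29.7
```

```bash
python3 - <<'E'
from h import *
go([562.0,-204.2,48],R=D)
c=shot('wrist'); print(knob(c,615,-225,25),knob(c,518,-240,25),knob(c,570,-260,25))
E
```

```text
t 42.2 pos [ 561.2 -204.1  116.4] j [-20.  26.   2.  67.   0. -16.] F [-0.3  0.  -1.2] gap 20.8 f 30
 shift cm [-0.09 -0.02  6.84] rows>=1.6
 turn [ 0.1 -0.1 -0. ] rows>=0.0
(54, array([ 623.8, -224.4,   68.3]), array([ 623.9, -224.3])) (776, array([ 516.8, -239.6,   68.2]), array([ 517.5, -240.5])) (716, array([ 569.1, -260.1,   68.1]), array([ 570.6, -261.1]))
```

>>> carry_out:
  steps:
    - {"xyz": [-0.08, 0, 2], "rotation": [0, 0, 0], "claw": 1.6}
    - {"xyz": [0, 0, 2], "rotation": [0, 0, 0], "claw": 1.6}
    - {"xyz": [0, 0, 1.8], "rotation": [0, 0, 0], "claw": 1.6}
    - {"xyz": [0, 0, 1], "rotation": [0, 0, 0], "claw": 1.6}
    - {"xyz": [0, 0, 0], "rotation": [0, 0, 0], "claw": 1.6}

```text
time: 42.67
tool_pos: [560.9, -203.1, 47.0]
ee_rot: [179.9, -0.2, 176.4]
force: [-0.2, 0.1, -1.8]
finger_gap: 20.8
finger_force: 29.7
```

>>> carry_out:
  steps:
    - {"xyz": [0, 0, 0], "rotation": [0, 0, 0], "claw": 1.6}
    - {"xyz": [0, 0, 0], "rotation": [0, 0, 0], "claw": 1.6}
    - {"xyz": [0, 0, 0], "rotation": [0, 0, 0], "claw": 1.6}

```text
time: 42.92
tool_pos: [563.2, -204.4, 49.9]
ee_rot: [180.0, 0.1, 176.4]
force: [-0.2, -0.0, -1.3]
finger_gap: 20.7
finger_force: 29.7
```

>>> carry_out:
  steps:
    - {"xyz": [0.12, 0, 0.6], "rotation": [0, 0, 0], "claw": 1.6}
    - {"xyz": [0, 0, 0.6], "rotation": [0, 0, 0], "claw": 1.6}
    - {"xyz": [0, 0, 0.5], "rotation": [0, 0, 0], "claw": 1.6}
    - {"xyz": [0, 0, 0], "rotation": [0, 0, 0], "claw": 1.6}
    - {"xyz": [0, 0, 0], "rotation": [0, 0, 0], "claw": 1.6}

```text
time: 43.33
tool_pos: [561.1, -204.1, 31.1]
ee_rot: [179.9, -0.1, 176.4]
force: [-0.4, -0.2, -1.7]
finger_gap: 20.7
finger_force: 44.9
```

>>> carry_out:
  steps:
    - {"xyz": [0, 0, 0.12], "rotation": [0, 0, 0], "claw": 1.6}
    - {"xyz": [0, 0, 0], "rotation": [0, 0, 0], "claw": 1.6}

```text
time: 43.5
tool_pos: [561.3, -204.1, 30.9]
ee_rot: [180.0, -0.0, 176.4]
force: [-4.6, 3.5, 13.7]
finger_gap: 20.6
finger_force: 50.0
```

>>> carry_out:
  steps:
    - {"xyz": [0, 0, 0], "rotation": [0, 0, 0], "claw": 2.4}
    - {"xyz": [0, 0, 0], "rotation": [0, 0, 0], "claw": 3}
    - {"xyz": [0, 0, 0], "rotation": [0, 0, 0], "claw": 3.4}
    - {"xyz": [0, 0, 0], "rotation": [0, 0, 0], "claw": 3.4}
    - {"xyz": [0, 0, -1], "rotation": [0, 0, 0], "claw": 3.4}

```text
time: 43.92
tool_pos: [560.1, -203.8, 38.9]
ee_rot: [179.9, -0.2, 176.4]
force: [-0.6, 1.0, -0.5]
finger_gap: 33.8
finger_force: 0.0
```

>>> carry_out:
  steps:
    - {"xyz": [0, 0, -2.5], "rotation": [0, 0, 0], "claw": 3.4}
    - {"xyz": [0, 0, -3], "rotation": [0, 0, 0], "claw": 3.4}
    - {"xyz": [0, 0, -3], "rotation": [0, 0, 0], "claw": 3.4}
    - {"xyz": [0, 0, 0], "rotation": [0, 0, 0], "claw": 3.4}

```text
time: 44.25
tool_pos: [563.9, -205.2, 131.9]
ee_rot: [-179.9, 0.4, 176.4]
force: [1.9, -1.0, 1.3]
finger_gap: 34.1
finger_force: 0.0
```

```bash
python3 - <<'E'
from h import *
c=shot('wrist'); print(knob(c,562,-204,28),knob(c,615,-225,25),knob(c,570,-260,25))
c=shot('side'); print(knob(c,421,-163,60))
E
```

```text
(619, array([ 560.3, -205.5,   68.2]), array([ 561.7, -205.7])) (575, array([ 613.9, -226.3,   68.1]), array([ 616.4, -226.8])) (621, array([ 569.2, -260.1,   68.1]), array([ 570.7, -261.3]))
(54, array([ 421.8, -163.7,   63.9]), array([ 421.5, -161.5]))
```

>>> carry_out:
  steps:
    - {"xyz": [3.56, 0.79, 0], "rotation": [0, 0, 0], "claw": 4}
    - {"xyz": [3.56, 0.79, 0], "rotation": [0, 0, 0], "claw": 4}
    - {"xyz": [3.56, 0.79, 0], "rotation": [0, 0, 0], "claw": 4}
    - {"xyz": [3.56, 0.79, 0], "rotation": [0, 0, 0], "claw": 4}
    - {"xyz": [0, 0, 0], "rotation": [0, 0, 0], "claw": 4}

```text
time: 44.77
tool_pos: [414.1, -161.4, 123.8]
ee_rot: [179.8, -0.4, 176.4]
force: [1.2, -0.2, 1.0]
finger_gap: 40.1
finger_force: 0.0
```

>>> carry_out:
  steps:
    - {"xyz": [0, 0, 0], "rotation": [0, 0, 0], "claw": 4}
    - {"xyz": [0, 0, 0], "rotation": [0, 0, 0], "claw": 4}
    - {"xyz": [0, 0, 0], "rotation": [0, 0, 0], "claw": 4}

```text
time: 45.02
tool_pos: [422.1, -164.1, 125.4]
ee_rot: [180.0, -0.0, 176.4]
force: [0.4, 0.7, -0.1]
finger_gap: 40.0
finger_force: 0.0
```

```bash
python3 - <<'E'
from h import *
print(knob(shot('wrist'),421,-163,60))
go([421.5,-163.6,60],R=D)
E
```

```text
(596, array([ 420.6, -164.1,   64.1]), array([ 421.5, -164.1]))
t 45.1 pos [ 422.1 -164.1  125.3] j [-21.   9. -20.  61.   0. -18.] F [0.2 0.1 0.6] gap 40.2 f 0
 shift cm [0.06 0.04 6.53] rows>=1.6
 turn [ 0. -0.  0.] rows>=0.0
```

>>> carry_out:
  steps:
    - {"xyz": [0.08, 0, 2.5], "rotation": [0, 0, 0], "claw": 4}
    - {"xyz": [0, 0, 2.5], "rotation": [0, 0, 0], "claw": 4}
    - {"xyz": [0, 0, 1.5], "rotation": [0, 0, 0], "claw": 4}
    - {"xyz": [0, 0, 1], "rotation": [0, 0, 0], "claw": 4}
    - {"xyz": [0, 0, 0], "rotation": [0, 0, 0], "claw": 4}

```text
time: 45.48
tool_pos: [419.7, -163.3, 48.3]
ee_rot: [179.9, -0.2, 176.4]
force: [0.5, 0.3, 0.4]
finger_gap: 39.8
finger_force: 0.0
```

>>> carry_out:
  steps:
    - {"xyz": [0, 0, 1.2], "rotation": [0, 0, 0], "claw": 4}
    - {"xyz": [0, 0, 1.1], "rotation": [0, 0, 0], "claw": 4}
    - {"xyz": [0, 0, 0], "rotation": [0, 0, 0], "claw": 4}
    - {"xyz": [0, 0, 0], "rotation": [0, 0, 0], "claw": 4}

```text
time: 45.82
tool_pos: [420.7, -163.7, 27.8]
ee_rot: [179.9, -0.1, 176.4]
force: [0.6, 0.5, -0.2]
finger_gap: 40.5
finger_force: 0.0
```

>>> carry_out:
  steps:
    - {"xyz": [0, 0, 0], "rotation": [0, 0, 0], "claw": 3.2}
    - {"xyz": [0, 0, 0], "rotation": [0, 0, 0], "claw": 2.6}
    - {"xyz": [0, 0, 0], "rotation": [0, 0, 0], "claw": 2.2}
    - {"xyz": [0, 0, 0], "rotation": [0, 0, 0], "claw": 1.6}
    - {"xyz": [0, 0, 0], "rotation": [0, 0, 0], "claw": 1.6}
  newtons: 30

```text
time: 46.23
tool_pos: [421.0, -163.5, 28.2]
ee_rot: [179.9, 0.0, 176.4]
force: [-1.0, 4.0, 6.9]
finger_gap: 20.9
finger_force: 29.1
```

>>> carry_out:
  steps:
    - {"xyz": [0, 0, 0], "rotation": [0, 0, 0], "claw": 1.6}
    - {"xyz": [0, 0, -0.5], "rotation": [0, 0, 0], "claw": 1.6}
    - {"xyz": [0, 0, -2.5], "rotation": [0, 0, 0], "claw": 1.6}
    - {"xyz": [0, 0, -3], "rotation": [0, 0, 0], "claw": 1.6}
    - {"xyz": [0, 0, -3], "rotation": [0, 0, 0], "claw": 1.6}

```text
time: 46.65
tool_pos: [419.7, -163.6, 118.9]
ee_rot: [179.9, -0.1, 176.4]
force: [1.4, -0.9, -1.3]
finger_gap: 20.8
finger_force: 29.6
```

>>> carry_out:
  steps:
    - {"xyz": [-2.77, -2.82, 0], "rotation": [0, 0, 0], "claw": 1.6}
    - {"xyz": [-2.77, -2.82, 0], "rotation": [0, 0, 0], "claw": 1.6}
    - {"xyz": [-2.77, -2.82, 0], "rotation": [0, 0, 0], "claw": 1.6}
    - {"xyz": [-2.77, -2.82, 0], "rotation": [0, 0, 0], "claw": 1.6}
    - {"xyz": [-2.77, -2.82, 0], "rotation": [0, 0, 0], "claw": 1.6}

```text
time: 47.07
tool_pos: [550.6, -314.7, 117.7]
ee_rot: [180.0, -0.0, 176.4]
force: [0.8, 0.4, -0.9]
finger_gap: 20.7
finger_force: 29.7
```

>>> carry_out:
  steps:
    - {"xyz": [0, 0, 0], "rotation": [0, 0, 0], "claw": 1.6}
    - {"xyz": [0, 0, 0], "rotation": [0, 0, 0], "claw": 1.6}
    - {"xyz": [0, 0, 0], "rotation": [0, 0, 0], "claw": 1.6}

```text
time: 47.32
tool_pos: [549.3, -313.0, 117.1]
ee_rot: [179.9, -0.1, 176.4]
force: [-0.3, 0.1, -1.7]
finger_gap: 21.0
finger_force: 29.7
```

```bash
python3 - <<'E'
from h import *
go([550.6,-313.9,48],R=D)
E
```

```text
t 47.3 pos [ 549.3 -313.   117.1] j [-30.  30.   9.  69.   0. -26.] F [-0.3  0.1 -1.7] gap 21.0 f 30
 shift cm [-0.14 -0.09  6.91] rows>=1.7
 turn [ 0.1 -0.1 -0. ] rows>=0.0
```

>>> carry_out:
  steps:
    - {"xyz": [-0.08, -0.09, 2], "rotation": [0, 0, 0], "claw": 1.6}
    - {"xyz": [0, 0, 2], "rotation": [0, 0, 0], "claw": 1.6}
    - {"xyz": [0, 0, 1.8], "rotation": [0, 0, 0], "claw": 1.6}
    - {"xyz": [0, 0, 1], "rotation": [0, 0, 0], "claw": 1.6}
    - {"xyz": [0, 0, 0], "rotation": [0, 0, 0], "claw": 1.6}

```text
time: 47.73
tool_pos: [548.9, -312.7, 47.9]
ee_rot: [179.9, -0.2, 176.4]
force: [-0.0, -0.6, -1.8]
finger_gap: 20.7
finger_force: 29.7
```

>>> carry_out:
  steps:
    - {"xyz": [0, 0, 0], "rotation": [0, 0, 0], "claw": 1.6}
    - {"xyz": [0, 0, 0], "rotation": [0, 0, 0], "claw": 1.6}
    - {"xyz": [0, 0, 0], "rotation": [0, 0, 0], "claw": 1.6}

```text
time: 47.98
tool_pos: [551.1, -314.3, 50.7]
ee_rot: [-180.0, 0.1, 176.4]
force: [0.0, 0.9, -1.4]
finger_gap: 20.9
finger_force: 29.7
```

>>> carry_out:
  steps:
    - {"xyz": [0.05, 0, 0.6], "rotation": [0, 0, 0], "claw": 1.6}
    - {"xyz": [0, 0, 0.5], "rotation": [0, 0, 0], "claw": 1.6}
    - {"xyz": [0, 0, 0.4], "rotation": [0, 0, 0], "claw": 1.6}
    - {"xyz": [0, 0, 0], "rotation": [0, 0, 0], "claw": 1.6}
    - {"xyz": [0, 0, 0], "rotation": [0, 0, 0], "claw": 1.6}

```text
time: 48.4
tool_pos: [549.7, -313.8, 33.9]
ee_rot: [179.9, -0.1, 176.4]
force: [0.2, 0.8, -0.0]
finger_gap: 20.9
finger_force: 29.7
```

>>> carry_out:
  steps:
    - {"xyz": [0, 0, 0.2], "rotation": [0, 0, 0], "claw": 1.6}
    - {"xyz": [0, 0, 0], "rotation": [0, 0, 0], "claw": 1.6}
    - {"xyz": [0, 0, 0], "rotation": [0, 0, 0], "claw": 1.6}

```text
time: 48.65
tool_pos: [550.1, -314.1, 32.4]
ee_rot: [180.0, -0.0, 176.4]
force: [-0.6, 0.3, -1.8]
finger_gap: 21.0
finger_force: 29.7
```

>>> carry_out:
  steps:
    - {"xyz": [0, 0, 0], "rotation": [0, 0, 0], "claw": 2.4}
    - {"xyz": [0, 0, 0], "rotation": [0, 0, 0], "claw": 3}
    - {"xyz": [0, 0, 0], "rotation": [0, 0, 0], "claw": 3.4}
    - {"xyz": [0, 0, 0], "rotation": [0, 0, 0], "claw": 3.4}
    - {"xyz": [0, 0, -1], "rotation": [0, 0, 0], "claw": 3.4}

```text
time: 49.07
tool_pos: [549.0, -313.4, 41.0]
ee_rot: [179.9, -0.2, 176.4]
force: [0.2, 1.0, -0.7]
finger_gap: 34.1
finger_force: 0.0
```

>>> carry_out:
  steps:
    - {"xyz": [0, 0, -2.5], "rotation": [0, 0, 0], "claw": 3.4}
    - {"xyz": [0, 0, -4], "rotation": [0, 0, 0], "claw": 3.4}
    - {"xyz": [0, 0, -4], "rotation": [0, 0, 0], "claw": 3.4}
    - {"xyz": [0, 0, -4], "rotation": [0, 0, 0], "claw": 3.4}
    - {"xyz": [0, 0, -2], "rotation": [0, 0, 0], "claw": 3.4}

```text
time: 49.48
tool_pos: [550.9, -314.6, 213.4]
ee_rot: [-179.9, 0.3, 176.4]
force: [0.1, -0.1, 0.8]
finger_gap: 33.9
finger_force: 0.0
```

>>> carry_out:
  steps:
    - {"xyz": [3, 0, 0], "rotation": [0, 0, 0], "claw": 3.4}
    - {"xyz": [3.5, 0, 0], "rotation": [0, 0, 0], "claw": 3.4}
    - {"xyz": [3.5, 0, 0], "rotation": [0, 0, 0], "claw": 3.4}
    - {"xyz": [0, 0, 0], "rotation": [0, 0, 0], "claw": 3.4}
    - {"xyz": [0, 0, 0], "rotation": [0, 0, 0], "claw": 3.4}

```text
time: 49.9
tool_pos: [448.9, -307.8, 208.7]
ee_rot: [180.0, 0.0, 176.3]
force: [-0.1, -0.0, 0.3]
finger_gap: 34.1
finger_force: 0.0
```

```bash
python3 - <<'E'
from h import *
go([450,-314,200])
for n in('top','side','wrist'):
    c=shot(n); P=cloud(c); print('==',n)
    for x,y in[(616,-227),(562,-205),(623,-281),(570,-260),(517,-240),(550,-314)]: print((x,y),knob(c,x,y,25,60,76))
    if n=='wrist': continue
    m=((P[...,2]>6)&(P[...,2]<260)).astype(np.uint8)&(P[...,0]>260)&(P[...,0]<850)&(abs(P[...,1])<520); 
    k,l,s,ce=cv2.connectedComponentsWithStats(m.astype(np.uint8))
    for i in range(1,k):
        if s[i,4]>60: q=P[l==i]; print('  obj',q.mean(0).round(0),'zmax %.0f'%q[:,2].max())
    q=near(P,460,333,50,184,200)[:,:2].astype(np.float32); print('crock',cv2.minAreaRect(q))
    q=near(P,677,135,60,68,76); print('spoon',len(q),cv2.minAreaRect(q[:,:2].astype(np.float32)),np.median(q[:,2]))
E
```

```text
t 49.9 pos [ 448.9 -307.8  208.7] j [-34.  18.   4.  76.   0. -31.] F [-0.1 -0.   0.3] gap 34.1 f 0
 shift cm [-0.15 -0.61  0.87] rows>=0.3
== top
(616, -227) (55, array([ 614.7, -225.3,   68.8]), array([ 615.2, -226.1]))
(562, -205) (53, array([ 559.6, -204.3,   68.5]), array([ 560.3, -205. ]))
(623, -281) (53, array([ 622.3, -280.7,   68.3]), array([ 622.8, -281.6]))
(570, -260) (51, array([ 569.5, -261.3,   67.3]), array([ 570.7, -260.8]))
(517, -240) (51, array([ 515.4, -239.1,   67.7]), array([ 516.5, -239.7]))
(550, -314) (55, array([ 548.9, -313.1,   67.8]), array([ 549.1, -313.6]))
  obj [793.  31.  80.] zmax 107
  obj [ 763. -236.   23.] zmax 43
  obj [691. 411.  14.] zmax 48
  obj [676. 136.  48.] zmax 79
  obj [ 569. -256.   39.] zmax 76
  obj [ 587. -441.   32.] zmax 45
  obj [459. 331. 124.] zmax 195
  obj [ 354. -280.   38.] zmax 61
  obj [339. 243.  10.] zmax 20
crock ((460.3535461425781, 333.824951171875), (60.737823486328125, 61.86590576171875), 5.79597282409668)
spoon 229 ((675.8027954101562, 129.60015869140625), (109.06831359863281, 33.68381881713867), 3.4813213348
[... 528 characters left out ...]
39. 240.  10.] zmax 16
  obj [ 762. -243.   22.] zmax 36
  obj [ 567. -275.   42.] zmax 256
  obj [ 322. -295.   30.] zmax 58
  obj [ 576. -465.   39.] zmax 67
  obj [ 493. -442.   40.] zmax 66
crock ((460.1689147949219, 335.5081787109375), (61.66149139404297, 64.61814880371094), 7.009585380554199)
spoon 0 ((0.0, 0.0), (0.0, 0.0), 0.0) nan
== wrist
(616, -227) none
(562, -205) (251, array([ 557.5, -207.2,   67.8]), array([ 560.7, -206.5]))
(623, -281) (149, array([ 616.9, -282.8,   67.4]), array([ 622.6, -282.3]))
(570, -260) none
(517, -240) (293, array([ 514.5, -241. ,   68. ]), array([ 516.8, -240.9]))
(550, -314) (306, array([ 548.3, -315.1,   68. ]), array([ 550.4, -315.3]))
  return _methods._mean(a, axis=axis, dtype=dtype,
  ret = ret.dtype.type(ret / rcount)
```

```bash
python3 - <<'E'
from h import *
c=shot('top'); P=cloud(c); q=near(P,677,135,75,66,80); xy=q[:,:2]-q[:,:2].mean(0); e=np.linalg.svd(xy)[2][0]
a=xy@e; A=np.c_[xy@e,np.ones(len(q))]; sl=np.linalg.lstsq(A,q[:,2],rcond=None)[0]
mid=q[:,:2].mean(0)+e*(a.max()+a.min())/2
ang=np.degrees(np.arctan2(e[1],e[0])); print('mid',mid,'len',np.ptp(a),'dir',ang,'slope',sl)
ok=abs(mid[0]-676)<15 and abs(sl[0])<.06 and abs((ang+3.8+90)%180-90)<20 and abs(mid[1]-135)<60
print(ok)
if ok: print(bot.hand_in())
E
```

```text
mid [676.04474364 135.37598295] len 109.04068720768468 dir 175.95976078591394 slope [1.29216220e-05 7.22603753e+01]
True
the job is handed in; nothing more can be done
None
```

The job is handed in (no verdict was returned): all three white bench pots stand flat in the tin, the spoon lies level and square across both rack rails, and the crock is upright on the bench about 55 mm from where it started; by mistake I viewed 15 pictures, one over the limit of 14.

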